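Unpack the snap-lid carrier into the storage box

TASK

Unpack the black shipping carrier into the grey storage box. First put the blue case that lies on the carrier's white cover and the brown jar beside it on the teal parking mat, the case flat and the jar upright; then squeeze the cover's two orange snap tabs inward and, with both still squeezed, lift the cover off and stand it on the mat too, right way up. Move every pod from the carrier into the box, standing upright, and at the end fold the box's stiff hinged lid fully shut, leaving the other things on the bench where they are.

Things in the scene. Friction and masses are not known exactly. Their poses are not given: they have to be found in the camera images.
- carrier: Black open tray, fixed, 66 x 218 x 24 mm (x, y, z), floor 6 mm thick. Origin at the centre of its underside, long axis along y. The cover stands on its floor, 2 to 3 mm play to the walls. In mid-length of both long walls a bar (top 24 mm above the bench) holds down the tab's hook. Pods stand on the floor at x = 0, y = -78, -40, 40 or 78 mm; ribs 12 mm high at y = -19 and 19.
- cover: White bottomless cover, loose, 48 x 202 x 74 mm (x, y, z), 0.16 kg, walls 3 mm. Origin at the centre of its lower rim, on which it can stand. An orange snap tab in the middle of each long side has a ribbed pad 28 mm wide, 38 to 56 mm above the origin, at x = -30.5 and 30.5 mm (61 mm over both). Latched unless both are pressed; a pinch on both pads along x frees it and holds it.
- tab_near (a joint): Spring tab at the cover's -x side (rad): 0 sprung out, latched; grows as pressed in; hook free above about 0.065, stop at 0.16. Hinged near the cover's top; about 5 N on the pad frees it, about 12 N reaches the stop.
- tab_far (a joint): The same for the tab at the cover's +x side.
- pod0: Grey pod with purple windows, about 0.08 kg: body 34 x 34 x 30 mm (x, y, z), on it, centred, a yellow grip post 16 x 24 x 30 mm (x, y, z); 60 mm tall in all. Origin at the centre of its underside. Starts under the cover on the carrier's floor, x along the carrier's x. Two to four of the four pods are present; an absent one reads None.
- pod1: Grey pod with purple windows, about 0.08 kg: body 34 x 34 x 30 mm (x, y, z), on it, centred, a yellow grip post 16 x 24 x 30 mm (x, y, z); 60 mm tall in all. Origin at the centre of its underside. Starts under the cover on the carrier's floor, x along the carrier's x. Two to four of the four pods are present; an absent one reads None.
- pod2: Grey pod with purple windows, about 0.08 kg: body 34 x 34 x 30 mm (x, y, z), on it, centred, a yellow grip post 16 x 24 x 30 mm (x, y, z); 60 mm tall in all. Origin at the centre of its underside. Starts under the cover on the carrier's floor, x along the carrier's x. Two to four of the four pods are present; an absent one reads None.
- pod3: Grey pod with purple windows, about 0.08 kg: body 34 x 34 x 30 mm (x, y, z), on it, centred, a yellow grip post 16 x 24 x 30 mm (x, y, z); 60 mm tall in all. Origin at the centre of its underside. Starts under the cover on the carrier's floor, x along the carrier's x. Two to four of the four pods are present; an absent one reads None.
- case: Closed flat blue case, loose, 60 x 110 x 26 mm (x, y, z), 0.12 kg, origin at the centre of its underside. It lies on the cover at the start.
- jar: Brown jar with a white cap, loose, upright cylinder 56 mm across and 55 mm tall, about 0.15 kg, origin at the centre of its underside. It stands on the bench 8 to 20 mm off the carrier's -x long side, in the way of a finger at that tab.
- mat: Teal parking mat, fixed, 230 x 280 x 2 mm (x, y, z), origin at the centre of its underside. It lies left or right of the carrier.
- store: Grey open box, fixed, 122 x 188 x 71 mm (x, y, z), walls and floor 5 mm, origin at the centre of its underside. It stands left or right of the carrier, on the other side from the mat. Its lid is hinged along the upper edge of its +x wall.
- lid (a joint): Box lid angle (rad): 0 shut flat on the box, 1.57 upright, stop at 1.95 (leaning back to +x); starts at 1.55 to 1.85. Stiff hinge, stays where left, about 2 N at the edge moves it. White panel 122 mm (hinge to edge) x 188 x 6 mm with a blue lip 14 mm long, 70 mm wide, beyond the middle of its edge.
- lid_hinge (a point): Middle of the lid's hinge line (the line runs along the box's y), 71.5 mm above the bench at the box's +x wall. Turns with the lid; with the lid shut its axes are those of the box, the panel running to -x.
- lid_edge (a point): Middle of the lid's free edge (without the lip), on its outer face, 122 mm from the hinge line.
- wash_bottle: White round bottle with blue cap, 56 mm across, 140 mm tall: a bystander.
- dish: Pale round dish, 90 mm across, 30 mm high: a bystander.
- tweezers: Steel tweezers lying on the bench, 130 mm long: a bystander.
- tin: Low aluminium tin, 60 mm across, 35 mm high: a bystander.
- carton: Pale carton 80 x 120 x 50 mm: a bystander.
- wipes: Pale blue-white pack 90 x 130 x 40 mm: a bystander.
Not all that is in view belongs to the job. Leave any red look-alike of the store alone.

How it is judged (in metres and radians):
On the way, in this order (a step that is already met when the one before it is completed fails the run):
1. the case lies flat and the jar stands upright on the mat (x of case in the frame of mat between -0.115 and 0.115 m and y of case in the frame of mat between -0.14 and 0.14 m and z of each of case, jar in the frame of mat below 0.008 m and angle between each of case, jar's own z axis and vertical below 0.12 rad and linear speed of each of case, jar below 0.03 m/s and x of jar in the frame of mat between -0.115 and 0.115 m and y of jar in the frame of mat between -0.14 and 0.14 m), for 0.2 s.
2. the cover is held up clear of the carrier with both tabs pressed in (value of joint each of tab_near, tab_far above 0.065 rad and z of cover in the frame of carrier above 0.035 m), for 0.2 s.
3. the cover stands right way up on the mat, let go (x of cover in the frame of mat between -0.115 and 0.115 m and y of cover in the frame of mat between -0.14 and 0.14 m and z of cover in the frame of mat below 0.008 m and angle between cover's own z axis and vertical below 0.12 rad and linear speed of cover below 0.03 m/s and contact force between the fingers and cover below 0.2 N), for 0.2 s.
At the end, for the whole second after the job is handed in: Case flat, jar upright and cover right way up on the mat (each one's centre over the mat, tilt under 0.12 rad), every pod present upright (tilt under 0.2 rad) on the floor of the box, the lid shut (under 0.05 rad), all at rest (all of step 1 and x of cover in the frame of mat between -0.115 and 0.115 m and y of cover in the frame of mat between -0.14 and 0.14 m and z of cover in the frame of mat below 0.008 m and angle between cover's own z axis and vertical below 0.12 rad and linear speed of each of cover, pod0, pod1, pod2, pod3 below 0.03 m/s and x of pod0 in the frame of store between -0.056 and 0.056 m and y of pod0 in the frame of store between -0.089 and 0.089 m and z of each of pod0, pod1, pod2, pod3 in the frame of store below 0.02 m and angle between each of pod0, pod1, pod2, pod3's own z axis and vertical below 0.2 rad and x of pod1 in the frame of store between -0.056 and 0.056 m and y of pod1 in the frame of store between -0.089 and 0.089 m and x of pod2 in the frame of store between -0.056 and 0.056 m and y of pod2 in the frame of store between -0.089 and 0.089 m and x of pod3 in the frame of store between -0.056 and 0.056 m and y of pod3 in the frame of store between -0.089 and 0.089 m and value of joint lid below 0.05 rad); the robot touches nothing.
It fails at once if a bystander is moved more than 40 mm (distance of any of wash_bottle, dish, tweezers, tin, carton, wipes from where it was at the start of the episode above 0.04 m).
Of pod0, pod1, pod2, pod3 only 2 to 4 are there at a start; the rules pass over those that are not, and their reading is None.
At some moment in a run one of jar, pod0, pod1, pod2, pod3 may be knocked a few centimetres aside while the robot is not near it.
It also fails if it takes over 210 s, if anything falls off the work surface, if the arm or the gripper's body presses on something with over 40 N, if the wrist force passes 120 N, or if a joint passes its speed limit or range.

ROBOT

A 6-joint arm with a two-finger parallel gripper is mounted at the origin on the work surface. World frame = base frame: x ahead of the robot, y to its left, z up, the work surface at z = 0. Lengths are in mm, angles in degrees, forces in N, time in s.
With the tool pointing down it reaches from about 350 to 800 mm from the base axis. Payload 7.3 kg.
Tool frame: the origin (TCP) lies between the finger pads; the fingertips stand 22 mm ahead of it and the grasp point (between the pads) lies 3 mm ahead of it; z points along the fingers, x is the direction in which the jaws open and shut, and the axes are right-handed (so a half turn about z gives the same grasp; the last joint's range is limited). The gripper opens to 85 mm and grips with 20 to 120 N. Pads are 22 mm wide; open, the fingers measure 114 mm over their backs; the gripper's body (76 mm by 85 mm) begins 54 mm behind the grasp point. The pads swing forward as they close: fully open they stand 13 mm farther back than shut.
Start: joints at [-85.256, 19.595, 87.324, -0, 73.075, -8.365], TCP at [119.096, -511.33, 253.322] pointing down, gripper open.
Joint ranges: [-145.02, 145.02], [-44.19, 115.74], [2.07, 154.8], [-57.11, 237.11], [16.16, 152.29], [-177.93, 177.93]. Speed limits (degrees/s): [147.25, 147.25, 180, 180, 180, 180].

INTERFACE

Orientations are given as a 3x3 rotation matrix whose columns are the frame's x, y, z axes.
In Python, from bench import bot gives the robot as it stands.
- The arm moves only by the shell command python3 -m crank 'ROWS' [OPENING] [FORCE]. ROWS is JSON, a list of rows, each an object with "travel": the shift along the world's x, y, z in mm, a list of three; "twist": the turn, a rotation vector about the world's x, y, z in rad, a list of three. A call has 1 to 5 rows; each row is the pose to reach, as a shift and turn from the pose measured when the call began; what a row does not reach only later rows make up. A row lasts 1/12 s, in which the tool goes at most 41.7 mm and 7.16 degrees, less where a joint would pass 70% of its speed; a pose out of reach is approached as far as the arm can. A call with a gripper value outside its range is refused whole. OPENING is the closure, from 0 (fully open) to 1 (shut), set as the call begins (- or left out, the last holds). The fingers move at their own pace and stop on an object; FORCE is the grip in N (left out, the last holds). Time passes only in rows, so rows that repeat a pose let the fingers close. It gives the time, the measured TCP pose, the force and the opening at its end, in the units of the state.
- bot.get_obs(): the state, without advancing time (a new reading comes with each control period).
- bot.snapshot(name): name is "scene" or "side" or "wrist"; returns (picture, depth): 420x560x3 uint8, blue, green, red; 420x560 float32, mm along the optical axis (not along the pixel's ray), 0 where there is no reading.
- bot.camera_params(name): a dict with "camera_matrix" (3x3 intrinsics, pixels), "R" (3x3) and "t" (3): a world point X has camera coordinates R X + t; the wrist camera has in their place "T_tool_cam" (4x4, takes a point from camera to tool coordinates, whose origin is the TCP and whose axes are the tool frame's). Camera axes: x right, y down, z forward; pixel columns grow to the right and rows downward; lengths in mm; the calibration is good to about 2 mm. A picture is of the moment at which its call begins: read the wrist's pose just before it. camera_params takes no time and is no camera call.
- bot.finish_job(): hands the job in, once; it reports no verdict.
The state is a dict: "t": time; "joint_positions": joint angles; "joint_velocities": joint speeds; "joint_efforts": joint torques, N m; "ee_pos": TCP position; "eef_rot": TCP orientation; "ft_force": force on the tool from outside, world axes, zero at the start; "wrist_torque": the same for the moment, N m; "width": finger opening in mm.
Only numpy, scipy, OpenCV 4.12 (cv2) and the standard library are available. Lean on these libraries where they do the work, as an engineer would, in place of code of your own. Each camera call takes 0.05 s, during which the arm holds its last target.

## Working session

There is one attempt and no reset: what is moved stays moved. The work goes in short steps, Python scripts to look and compute and a shell command to move; the robot and the scene stay as the last step left them, time stands still between calls to the robot, and variables do not carry over. Pictures are saved under pics/ and viewed, and the job is handed in when it is done.

```bash
ls -la; mkdir -p pics
cat > h.py <<'E'
import numpy as np, cv2
from bench import bot
def snap(n,f=None):
    o=bot.get_obs(); im,d=bot.snapshot(n); 
    if f: cv2.imwrite('pics/'+f,im)
    return o,im,d
def cam(n,o=None):
    p=bot.camera_params(n); K=np.array(p['camera_matrix'])
    if 'R' in p: return K,np.array(p['R']),np.array(p['t']).ravel()
    T=np.array(p['T_tool_cam']); W=np.eye(4); W[:3,:3]=o['eef_rot']; W[:3,3]=o['ee_pos']
    M=np.linalg.inv(W@T); return K,M[:3,:3],M[:3,3]
def cloud(n,d,o=None):
    K,R,t=cam(n,o); v,u=np.mgrid[:d.shape[0],:d.shape[1]]
    P=np.stack([(u-K[0,2])/K[0,0]*d,(v-K[1,2])/K[1,1]*d,d],-1)
    W=(P-t)@R; W[d<=0]=np.nan; return W
def ray(n,uv,z,o=None):
    K,R,t=cam(n,o); r=R.T@np.linalg.solve(K,[uv[0],uv[1],1.]); c=-R.T@t
    return c+r*(z-c[2])/r[2]
E
python3 - <<'E'
from h import *
o=bot.get_obs(); print(o)
for n in ('scene','side','wrist'):
    o,im,d=snap(n,n+'0.png'); print(n,bot.camera_params(n))
    np.save(n+'0.npy',d)
E
```

```text
total 12
drwxr-xr-x  3 agent agent 4096 Dec  6 18:57 .
drwxr-xr-x 23 root  root  4096 Dec  6 18:57 ..
drwxr-xr-x  2 agent agent 4096 Dec  6 18:57 pics
{'t': 0.0, 'joint_positions': array([-8.52572712e+01,  1.96389900e+01,  8.73769035e+01, -3.32478486e-04,
        7.30754930e+01, -8.36617663e+00]), 'joint_velocities': array([-0.07112682,  0.00636215,  0.09756563,  0.00707454,  0.03344665,
       -0.08302007]), 'joint_efforts': array([-1.36606468e-03, -4.33667815e+01, -2.46013480e+01, -1.30081994e-04,
        7.86004151e-03,  7.86294038e-06]), 'ee_pos': array([ 119.05192126, -510.94603956,  252.6047987 ]), 'eef_rot': array([[ 2.26804231e-01, -9.73940359e-01, -1.37409467e-04],
       [-9.73939089e-01, -2.26804159e-01,  1.58907473e-03],
       [-1.57882905e-03, -2.26580421e-04, -9.99998728e-01]]), 'ft_force': array([-0.66488369,  0.28535965, -0.07209672]), 'wrist_torque': array([-0.01506863,  0.02424707,  0.04226933]), 'width': 85.51734368592015}
scene {'camera_matrix': array([[379.51718478,   0.        , 273.38586952],
       [  0.        , 379.51718478, 208.91485208],
       [  0.     
[... 504 characters left out ...]
7997e-01,  6.31934456e-01, -7.67446198e-01],
       [ 1.28403353e-01, -7.56628485e-01, -6.41113028e-01]]), 't': array([ 478.23153501,  198.49509217, 1073.65974239])}
wrist {'camera_matrix': array([[364.96643128,   0.        , 275.9600227 ],
       [  0.        , 364.96643128, 214.94004779],
       [  0.        ,   0.        ,   1.        ]]), 'T_tool_cam': array([[ 9.99999788e-01, -6.20128319e-04,  2.00146515e-04,
        -1.44631801e-01],
       [ 5.42273546e-04,  9.62271198e-01,  2.72091618e-01,
        -6.83344848e+01],
       [-3.61326944e-04, -2.72091451e-01,  9.62271330e-01,
        -1.19639855e+02],
       [ 0.00000000e+00,  0.00000000e+00,  0.00000000e+00,
         1.00000000e+00]])}
```

View pics/scene0.png

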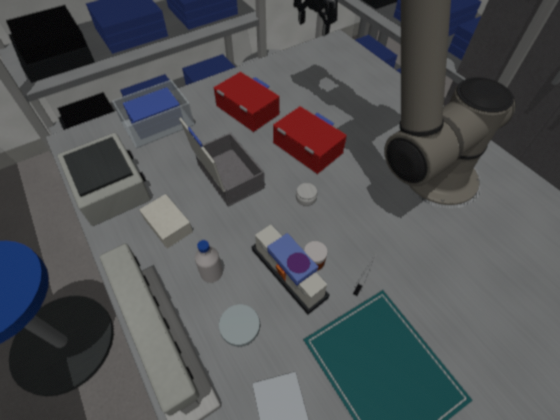

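View pics/side0.png

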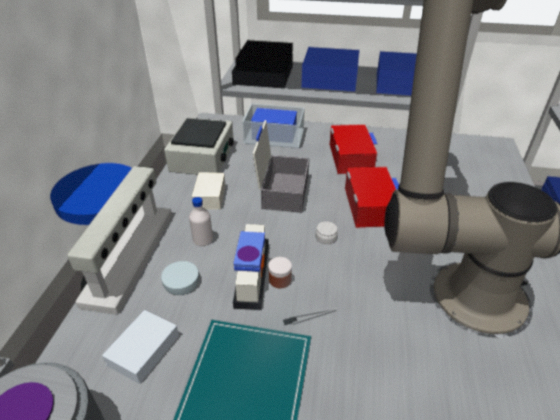

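View pics/wrist0.png

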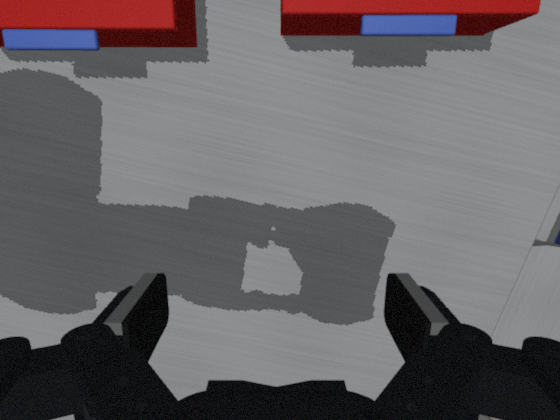

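The scene shows the carrier with its cover, case and jar around (290,268), the store around (230,165), the mat around (385,355), and the red look-alikes at (245,100) and (310,138). Now I'll turn these into world positions.

Run:
```python
from h import *
ims={n:cv2.imread(f'pics/{n}0.png') for n in('scene','side')}
for n in ims:
    W=cloud(n,np.load(n+'0.npy')); np.save(n+'W.npy',W); im=ims[n]; hsv=cv2.cvtColor(im,cv2.COLOR_BGR2HSV)
    H,S,V=[hsv[...,i].astype(int) for i in range(3)]
    x,y,z=W[...,0],W[...,1],W[...,2]
    work=(x>0)&(x<900)&(abs(y)<700)&(z<200)
    print(n,'bench z',np.nanmedian(z[work&(abs(z)<15)]))
    def rect(name,m,zr=None):
        m=m&work
        if zr: m=m&(z>zr[0])&(z<zr[1])
        m8=cv2.morphologyEx(m.astype(np.uint8),cv2.MORPH_OPEN,np.ones((2,2)))
        nn,lab,st,ce=cv2.connectedComponentsWithStats(m8)
        for i in range(1,nn):
            if st[i,4]<25: continue
            q=W[lab==i]; r=cv2.minAreaRect(q[:,:2].astype(np.float32))
            print(name,'px',ce[i].round(),'n',st[i,4],'c',np.round(r[0],1),'sz',np.round(r[1],1),'ang',round(r[2],1),'z',np.round(np.nanpercentile(q[:,2],[5,50,95]),1))
    rect('mat',(H>80)&(H<100)&(S>120),(-10,15))
    rect('case',(H>108)&(H<128)&(S>90)&(V>80),(60,140))
    rect('brown',((H<15)|(H>170))&(S>60)&(V>40),(5,100))
    cl=(z>66)&(z<90)&(S<60)
    rect('z66-90',cl)
    rect('tall box',(z>40)&(z<200)&(S<90),(95,200))
```

```text
scene bench z 2.635119088645841
mat px [386. 368.] n 10554 c [504.1 321.6] sz [251.9 202.6] ang 88.3 z [1.8 4.2 6.7]
mat px [309. 344.] n 28 c [611.4 194.2] sz [25.2  6.5] ang 77.8 z [1.9 4.2 6.1]
mat px [317. 358.] n 29 c [612.6 225.9] sz [28.7  4.5] ang 89.5 z [1.9 3.8 6.5]
mat px [339. 393.] n 132 c [614.6 304.2] sz [117.3   5.3] ang 88.0 z [1.8 4.6 6.7]
mat px [459. 409.] n 94 c [431.5 458.7] sz [70.5  7.6] ang 1.0 z [0.8 3.9 6.7]
case px [262.  83.] n 33 c [ 268.8 -567. ] sz [11.6 56.9] ang 9.9 z [76.8 80.2 82.6]
case px [152. 106.] n 991 c [ 615.4 -631.9] sz [111.  146.2] ang 79.9 z [82.7 87.3 91.1]
case px [325. 120.] n 51 c [ 171.5 -313.2] sz [60.4 76.6] ang 89.5 z [75.5 80.2 82. ]
case px [290. 258.] n 871 c [537.4  36.4] sz [ 93.1 103.3] ang 4.7 z [ 90.7 107.8 110.1]
brown px [248. 101.] n 2419 c [ 334.6 -572.7] sz [195.4 175.5] ang 34.1 z [ 9.7 77.8 82. ]
brown px [310. 139.] n 2955 c [ 248.5 -311.6] sz [200. 162.] ang 25.5 z [ 9.4 78.4 82. ]
brown px [321. 266.] n 31 c [475.6  57.5] sz [21.3  3.6] ang 8.6 z [ 1.3 13.9 30.8]
brown px [282. 273.] n 89 c [579.7  28.6] sz [ 9
[... 3416 characters left out ...]
 151.9] sz [31.2 62. ] ang 1.9 z [60.8 74.2 85. ]
z66-90 px [ 97. 412.] n 53 c [734.6 447.1] sz [ 3.2 43. ] ang 32.1 z [59.3 71.8 82.4]
tall box px [201. 133.] n 1080 c [ 829.6 -485. ] sz [179.4 132.9] ang 89.4 z [ 93.6 102.3 104.9]
tall box px [262. 152.] n 577 c [ 601.6 -413.9] sz [ 21.6 365.3] ang 5.5 z [ 86.2 139.9 188.1]
tall box px [113. 223.] n 3711 c [1318.2 -548.7] sz [ 451.7 1707. ] ang 28.2 z [ 96.4 172.5 176.8]
tall box px [200. 213.] n 158 c [ 716.3 -133.4] sz [ 40.4 155.8] ang 9.5 z [ 93.5 102.6 117.3]
tall box px [477. 266.] n 1621 c [nan nan] sz [0. 0.] ang 0.0 z [ 94.2 146.5 192.4]
tall box px [ 56. 389.] n 2964 c [789.9 452.2] sz [109.8 156.2] ang 55.7 z [120.4 141.4 144.4]
```

Run:
```python
import cv2
a=cv2.imread('pics/scene0.png'); cv2.imwrite('pics/sc_a.png',cv2.resize(a[120:320,160:360],(800,800))[:600] if 0 else cv2.resize(a[210:320,230:360],(780,600),interpolation=cv2.INTER_CUBIC))
b=cv2.imread('pics/scene0.png'); cv2.imwrite('pics/sc_b.png',cv2.resize(b[110:210,170:300],(780,600),interpolation=cv2.INTER_CUBIC))
```

```text
(no output)
```

View pics/sc_a.png

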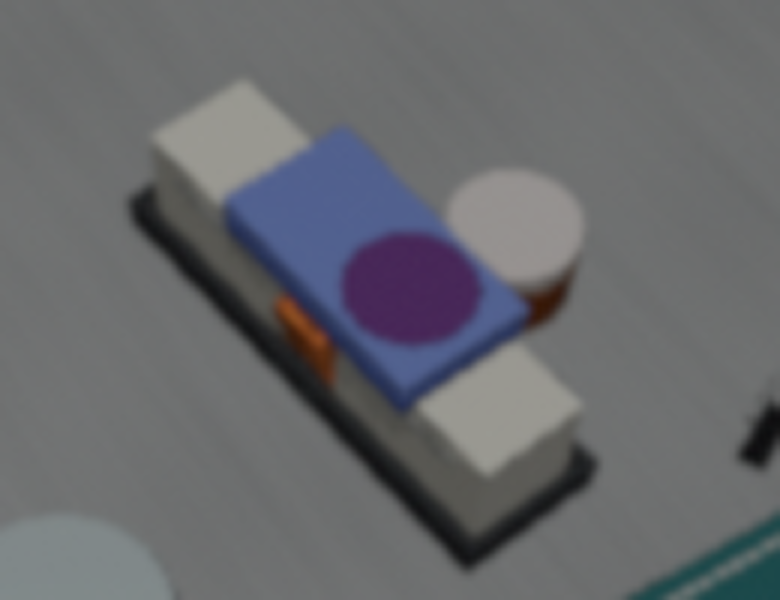

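View pics/sc_b.png

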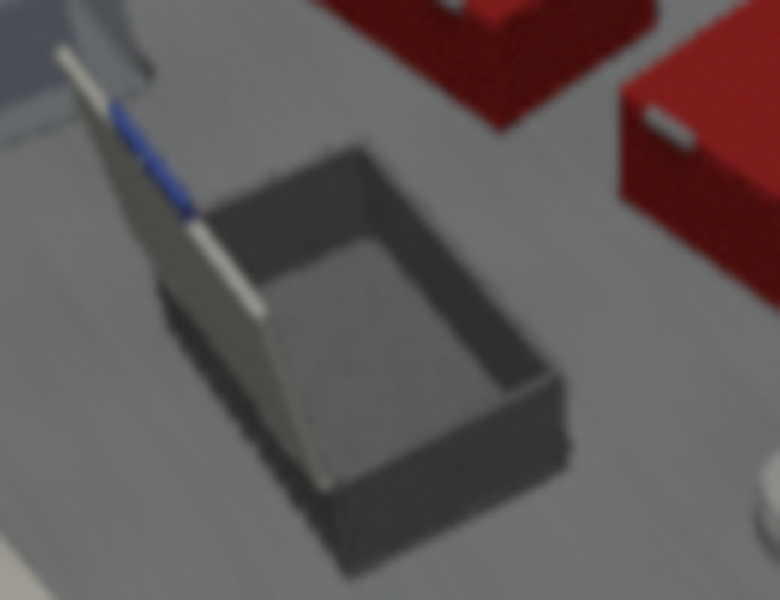

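The zoomed crops show the case lying slightly turned on the cover, with the jar close to its -x side. The store is open with its lid leaning back. Next I'll cast corner rays.

Run:
```python
from h import *
def A(pts,off,z,name):
    print(name,[tuple(ray('scene',(p[0]/6+off[0]-.4,p[1]/6+off[1]-.4),z)[:2].round(1)) for p in pts])
o=(230,210)
A([(132,207),(470,568),(595,465)],o,24,'carrier')
A([(343,128),(228,200),(405,388),(528,310)],o,106,'case')
A([(243,80),(150,135),(488,475),(580,405)],o,80,'cover')
A([(515,225)],o,55,'jar')
o=(170,110)
A([(565,378),(362,145),(335,487)],o,71,'store')
A([(345,578),(565,465)],o,0,'store bottom')
for p in [(382,292),(305,347),(469,397)]: print('mat',ray('scene',p,2)[:2].round(1))
W=np.load('sceneW.npy')
for nm,(u,v) in dict(tin=(306,192),tweez=(358,288),tw2=(372,262),bottle=(205,245),dish=(240,325),wipes=(280,398),carton=(165,215)).items(): print(nm,W[v,u].round())
# lid pts
for p in [(66,50),(265,310)]: u,v=int(p[0]/6+170),int(p[1]/6+110); print('lid',W[v-1:v+3,u-1:u+2].reshape(-1,3).round().tolist())
# depth-based: case top, jar cap
for n in('scene','side'):
    W=np.load(n+'W.npy'); z=W[...,2]
    m=(z>101)&(z<112)&(abs(W[...,0]-540)<90)&(abs(W[...,1]-30)<100); r=cv2.minAreaRect(W[m][:,:2].astype(np.float32)); print(n,'case',r,np.median(W[m],0))
    m=(z>48)&(z<62)&(abs(W[...,0]-480)<45)&(abs(W[...,1]-30)<60); print('jar',m.sum(),np.median(W[m],0).round(1),cv2.minAreaRect(W[m][:,:2].astype(np.float32)))
    m=(z>72)&(z<87)&(abs(W[...,0]-540)<100)&(abs(W[...,1]-30)<130); r=cv2.minAreaRect(W[m][:,:2].astype(np.float32)); print(n,'cover',r,np.median(z[m]))
```

```text
carrier [(np.float64(593.9), np.float64(-83.5)), (np.float64(565.0), np.float64(122.8)), (np.float64(499.2), np.float64(114.6))]
case [(np.float64(527.0), np.float64(-26.6)), (np.float64(581.9), np.float64(-23.0)), (np.float64(569.1), np.float64(78.0)), (np.float64(512.9), np.float64(76.2))]
cover [(np.float64(539.3), np.float64(-81.3)), (np.float64(584.9), np.float64(-78.8)), (np.float64(555.0), np.float64(113.3)), (np.float64(509.9), np.float64(108.8))]
jar [(np.float64(474.9), np.float64(23.1))]
store [(np.float64(463.6), np.float64(-235.7)), (np.float64(469.3), np.float64(-419.7)), (np.float64(582.1), np.float64(-235.9))]
store bottom [(np.float64(583.6), np.float64(-239.3)), (np.float64(461.8), np.float64(-242.0))]
mat [391.  186.3]
mat [620.7 193.3]
mat [394.4 454.1]
tin [ 389. -138.   39.]
tweez [437. 150.  11.]
tw2 [360. 113.   6.]
bottle [711. -72. 144.]
dish [721.  85.  33.]
wipes [726. 254.  39.]
carton [ 746. -264.   51.]
lid [[602.0, -423.0, 194.0], [555.0, -591.0, 50.0], [552.0, -591.0, 49.0], [604.0, -418.0, 195.0], [601.0, -417.0, 194.0], [553.0, -589.0, 46.0], [605.0
[... 546 characters left out ...]
64853  37.88079465 108.25097066]
jar 359 [481.2  32.2  57.2] ((478.590576171875, 31.547395706176758), (49.49453353881836, 54.202579498291016), 3.7177867889404297)
scene cover ((557.0991821289062, 25.124366760253906), (56.24401092529297, 203.08958435058594), 6.236996650695801) 82.18950241019293
side case ((550.7813720703125, 34.4713020324707), (60.149757385253906, 111.94076538085938), 4.806015968322754) [550.06372152  39.78502383 106.44120157]
jar 370 [478.8  34.4  55.3] ((487.41845703125, 40.45717239379883), (74.2616958618164, 69.56497955322266), 5.597671031951904)
side cover ((549.506103515625, 24.89263916015625), (58.94596481323242, 206.56251525878906), 3.064969778060913) 80.36939871162507
```

```bash
python3 -m crank '[{"travel":[26,33,2],"twist":[0,0,0.087]},{"travel":[52,66,4],"twist":[0,0,0.174]},{"travel":[78,98,6],"twist":[0,0,0.26]},{"travel":[104,131,8],"twist":[0,0,0.347]},{"travel":[130,163,10],"twist":[0,0,0.434]}]' 0 40
```

```text
t: 0.57
ee_pos: [249.3, -346.7, 262.6]
eef_rot: [[0.618, -0.786, -0.001], [-0.786, -0.618, 0.001], [-0.002, -0.0, -1.0]]
ft_force: [0.8, -0.3, 0.3]
width: 85.4
```

```bash
python3 -m crank '[{"travel":[20,25,2],"twist":[0,0,0.07]},{"travel":[40,50,4],"twist":[0,0,0.14]},{"travel":[60,74,6],"twist":[0,0,0.21]},{"travel":[80,98,8],"twist":[0,0,0.28]},{"travel":[100,122,10],"twist":[0,0,0.342]}]'
python3 -m crank '[{"travel":[20,25,2],"twist":[0,0,0.07]},{"travel":[40,50,4],"twist":[0,0,0.14]},{"travel":[60,74,6],"twist":[0,0,0.21]},{"travel":[80,98,8],"twist":[0,0,0.28]},{"travel":[100,122,10],"twist":[0,0,0.342]}]'
python3 -m crank '[{"travel":[20,25,2],"twist":[0,0,0.07]},{"travel":[40,50,4],"twist":[0,0,0.14]},{"travel":[60,74,6],"twist":[0,0,0.21]},{"travel":[80,98,8],"twist":[0,0,0.28]},{"travel":[100,122,10],"twist":[0,0,0.342]}]'
python3 - <<'E'
from h import *
o,im,d=snap('wrist','w1.png'); np.save('w1.npy',d); W=cloud('wrist',d,o); np.save('w1W.npy',W)
E
```

```text
t: 0.98
ee_pos: [349.9, -223.2, 272.7]
eef_rot: [[0.848, -0.53, -0.001], [-0.53, -0.848, 0.001], [-0.002, -0.0, -1.0]]
ft_force: [0.3, -0.9, 0.1]
width: 85.5
t: 1.4
ee_pos: [450.6, -99.6, 282.7]
eef_rot: [[0.977, -0.212, -0.002], [-0.212, -0.977, 0.001], [-0.002, -0.0, -1.0]]
ft_force: [0.8, -0.6, -0.1]
width: 85.6
t: 1.82
ee_pos: [551.2, 23.8, 292.5]
eef_rot: [[0.991, 0.132, -0.002], [0.132, -0.991, 0.0], [-0.002, -0.0, -1.0]]
ft_force: [0.9, -1.1, 0.4]
width: 85.4
```

View pics/w1.png

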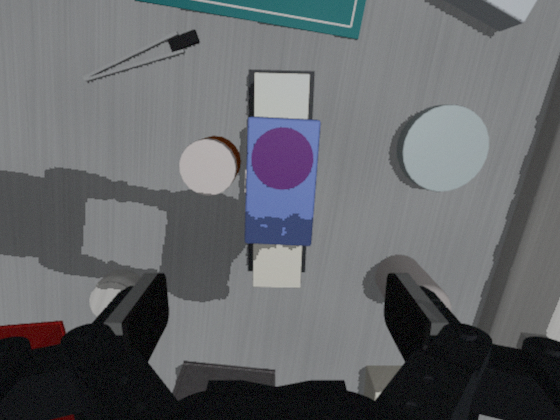

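The wrist view shows the case at (283,180) with its corners near (249,117), (320,121), (311,245) and (245,243). The jar cap is at (208,166), the cover top runs from row 73 to row 288, and the tweezers lie at (140,58).

Run:
```python
from h import *
W=np.load('w1W.npy'); im=cv2.imread('pics/w1.png'); hsv=cv2.cvtColor(im,cv2.COLOR_BGR2HSV); H,S,V=[hsv[...,i].astype(int) for i in range(3)]
o=bot.get_obs()
def rep(nm,m,z):
    m=cv2.morphologyEx(m.astype(np.uint8),cv2.MORPH_OPEN,np.ones((3,3)))
    c=max(cv2.findContours(m,0,2)[0],key=cv2.contourArea)[:,0]
    P=np.array([ray('wrist',p,z,o)[:2] for p in c],np.float32)
    print(nm,np.round(cv2.minAreaRect(P)[0],1),np.round(cv2.minAreaRect(P)[1],1),round(cv2.minAreaRect(P)[2],2),'depthz',np.nanmedian(W[...,2][m>0]).round(1), 'circ',[np.round(a,1) for a in cv2.minEnclosingCircle(P)])
y,x=np.mgrid[:420,:560]; z=W[...,2]
roi=(x>235)&(x<330)&(y>60)&(y<300)
rep('case',roi&(z>95)&(z<115),106)
rep('jar',(z>47)&(z<62)&(x>170)&(x<245)&(y>130)&(y<200)&(S<60)&(V>90),55)
A=ray('wrist',(254,73),80,o);B=ray('wrist',(310,73),80,o);C=ray('wrist',(254,288),80,o);D=ray('wrist',(301,288),80,o)
print('cover',A[:2],B[:2],C[:2],D[:2],'mean',np.mean([A,B,C,D],0)[:2])
for a,b in((250,70),(314,70)): print('carrier',ray('wrist',(a,b),24,o)[:2])
for p in [(361,38)]: print('mat corner',ray('wrist',p,2,o)[:2])
for p in [(86,79),(198,38)]: print('tweez',ray('wrist',p,4,o)[:2])
```

```text
case [554.9  38.5] [ 60.3 109. ] 5.08 depthz 105.1 circ [array([555.5,  38.4]), np.float64(61.1)]
jar [483.9  35.4] [55.3 54. ] 7.89 depthz 53.9 circ [array([484. ,  35.8]), np.float64(28.2)]
cover [520.91544529 125.27354164] [568.21682782 131.82812993] [545.35805504 -74.92707513] [591.98513977 -68.46643531] mean [556.61886698  28.42704029]
carrier [512.75471069 132.53491393]
carrier [575.79233501 141.27009331]
mat corner [620.38142319 180.83591683]
tweez [341.28198214 101.97494048]
tweez [454.83610821 157.53112493]
```

```bash
python3 -m crank '[{"travel":[1,4,-30],"twist":[0,0,-0.02]},{"travel":[2,8,-62],"twist":[0,0,-0.044]},{"travel":[3,12,-94],"twist":[0,0,-0.044]},{"travel":[3,14,-124],"twist":[0,0,-0.044]},{"travel":[3,14,-150],"twist":[0,0,-0.044]}]'
python3 -m crank '[{"travel":[0,0,-12],"twist":[0,0,0]},{"travel":[0,0,-24],"twist":[0,0,0]},{"travel":[0,0,-34],"twist":[0,0,0]},{"travel":[0,0,-43],"twist":[0,0,0]},{"travel":[0,0,-43],"twist":[0,0,0]}]'
python3 -m crank '[{"travel":[0,0,0],"twist":[0,0,0]},{"travel":[0,0,0],"twist":[0,0,0]},{"travel":[0,0,0],"twist":[0,0,0]},{"travel":[0,0,0],"twist":[0,0,0]},{"travel":[0,0,0],"twist":[0,0,0]}]' 0.6 40
```

```text
t: 2.28
ee_pos: [556.1, 42.1, 140.2]
eef_rot: [[0.996, 0.095, -0.002], [0.095, -0.996, 0.003], [-0.001, -0.003, -1.0]]
ft_force: [0.3, 0.1, 0.4]
width: 84.9
t: 2.7
ee_pos: [555.2, 42.1, 95.5]
eef_rot: [[0.996, 0.095, -0.005], [0.095, -0.996, 0.003], [-0.004, -0.004, -1.0]]
ft_force: [-0.3, 0.4, -0.2]
width: 85.4
t: 3.12
ee_pos: [555.6, 42.1, 96.2]
eef_rot: [[0.996, 0.094, -0.003], [0.095, -0.996, 0.003], [-0.003, -0.003, -1.0]]
ft_force: [-0.7, 0.2, 2.5]
width: 59.6
```

```bash
python3 -m crank '[{"travel":[0,0,6],"twist":[0,0,0]},{"travel":[0,0,18],"twist":[0,0,0]},{"travel":[0,0,36],"twist":[0,0,0]},{"travel":[0,0,56],"twist":[0,0,0]},{"travel":[0,0,76],"twist":[0,0,0]}]'
python3 - <<'E'
from h import *
o,im,d=snap('wrist','w2.png'); o,im,d=snap('scene','s2.png')
E
```

```text
t: 3.53
ee_pos: [555.4, 42.1, 173.3]
eef_rot: [[0.996, 0.095, -0.003], [0.095, -0.996, 0.003], [-0.003, -0.004, -1.0]]
ft_force: [1.2, -0.3, -0.6]
width: 59.6
```

View pics/s2.png

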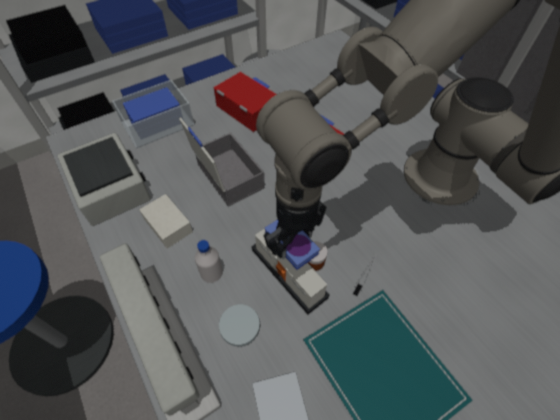

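View pics/w2.png

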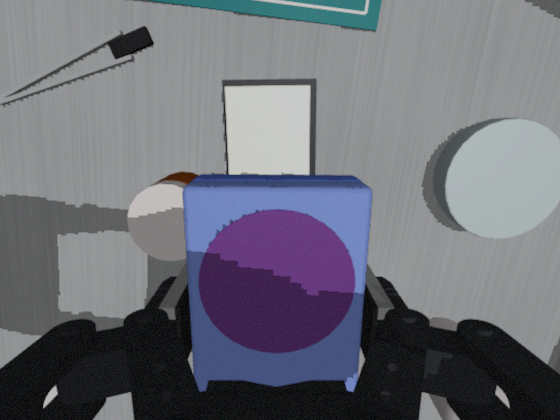

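```bash
python3 -m crank '[{"travel":[-12,22,0],"twist":[0,0,-0.02]},{"travel":[-28,54,0],"twist":[0,0,-0.05]},{"travel":[-45,88,0],"twist":[0,0,-0.08]},{"travel":[-62,122,0],"twist":[0,0,-0.1]},{"travel":[-79,156,0],"twist":[0,0,-0.13]}]'
python3 -m crank '[{"travel":[-12,25,-15],"twist":[0,0,0]},{"travel":[-23,45,-35],"twist":[0,0,0]},{"travel":[-32,62,-60],"twist":[0,0,0]},{"travel":[-35,70,-90],"twist":[0,0,0]},{"travel":[-35,70,-115],"twist":[0,0,0]}]'
python3 -m crank '[{"travel":[0,0,-10],"twist":[0,0,0]},{"travel":[0,0,-20],"twist":[0,0,0]},{"travel":[0,0,-28],"twist":[0,0,0]},{"travel":[0,0,-31],"twist":[0,0,0]},{"travel":[0,0,-33],"twist":[0,0,0]}]'
```

```text
t: 4.05
ee_pos: [477.1, 199.1, 175.1]
eef_rot: [[0.999, -0.037, 0.003], [-0.037, -0.999, 0.002], [0.003, -0.002, -1.0]]
ft_force: [1.0, -0.3, -2.1]
width: 59.5
t: 4.47
ee_pos: [440.3, 270.6, 58.1]
eef_rot: [[0.999, -0.035, 0.002], [-0.035, -0.999, 0.002], [0.002, -0.002, -1.0]]
ft_force: [0.4, -0.4, -2.0]
width: 59.7
t: 4.88
ee_pos: [440.6, 270.5, 25.0]
eef_rot: [[0.999, -0.035, 0.002], [-0.035, -0.999, 0.002], [0.002, -0.002, -1.0]]
ft_force: [-0.3, -0.3, -0.9]
width: 59.1
```

```bash
python3 -m crank '[{"travel":[0,0,-2],"twist":[0,0,0]},{"travel":[0,0,-3],"twist":[0,0,0]},{"travel":[0,0,-4],"twist":[0,0,0]}]'
python3 -m crank '[{"travel":[0,0,-1],"twist":[0,0,0]},{"travel":[0,0,-1.5],"twist":[0,0,0]},{"travel":[0,0,-2],"twist":[0,0,0]}]'
```

```text
t: 5.13
ee_pos: [441.0, 270.5, 21.5]
eef_rot: [[0.999, -0.035, 0.003], [-0.035, -0.999, 0.002], [0.003, -0.003, -1.0]]
ft_force: [0.1, -0.6, -1.4]
width: 59.6
t: 5.38
ee_pos: [441.2, 270.6, 19.7]
eef_rot: [[0.999, -0.035, 0.004], [-0.035, -0.999, 0.003], [0.004, -0.003, -1.0]]
ft_force: [0.6, -0.3, 0.0]
width: 59.6
```

```bash
python3 -m crank '[{"travel":[0,0,-1],"twist":[0,0,0]},{"travel":[0,0,-1],"twist":[0,0,0]}]'
python3 -m crank '[{"travel":[0,0,-1],"twist":[0,0,0]},{"travel":[0,0,-1],"twist":[0,0,0]},{"travel":[0,0,0],"twist":[0,0,0]},{"travel":[0,0,0],"twist":[0,0,0]},{"travel":[0,0,4],"twist":[0,0,0]}]' 0
python3 -m crank '[{"travel":[0,0,15],"twist":[0,0,0]},{"travel":[0,0,40],"twist":[0,0,0]},{"travel":[0,0,75],"twist":[0,0,0]},{"travel":[0,0,110],"twist":[0,0,0]},{"travel":[0,0,145],"twist":[0,0,0]}]'
python3 - <<'E'
from h import *
o,im,d=snap('wrist','w3.png'); o,im,d=snap('scene','s3.png')
E
```

```text
t: 5.55
ee_pos: [441.3, 270.6, 19.3]
eef_rot: [[0.999, -0.035, 0.004], [-0.035, -0.999, 0.003], [0.004, -0.003, -1.0]]
ft_force: [-0.8, -0.4, 5.2]
width: 59.5
t: 5.97
ee_pos: [440.9, 270.4, 22.9]
eef_rot: [[0.999, -0.035, 0.003], [-0.035, -0.999, 0.002], [0.003, -0.002, -1.0]]
ft_force: [-1.0, 0.1, -0.4]
width: 85.4
t: 6.38
ee_pos: [440.5, 270.2, 169.6]
eef_rot: [[0.999, -0.035, 0.003], [-0.035, -0.999, 0.002], [0.003, -0.002, -1.0]]
ft_force: [0.3, -0.1, -0.2]
width: 85.8
```

View pics/s3.png

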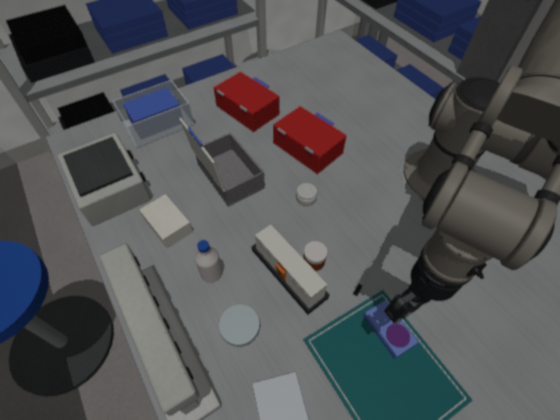

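View pics/w3.png

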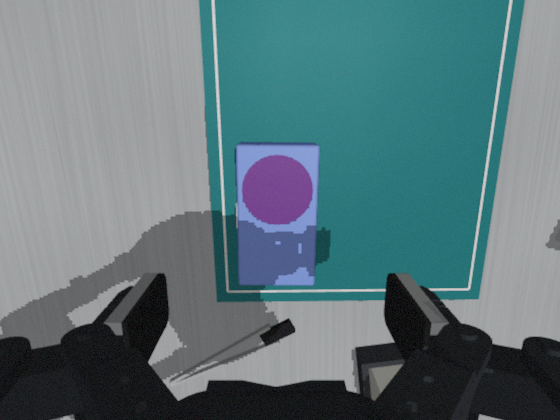

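```bash
python3 -m crank '[{"travel":[3,-16,10],"twist":[0,0,-0.09]},{"travel":[6,-32,20],"twist":[0,0,-0.19]},{"travel":[9,-48,30],"twist":[0,0,-0.28]},{"travel":[12,-64,40],"twist":[0,0,-0.38]},{"travel":[15,-80,50],"twist":[0,0,-0.47]}]'
python3 -m crank '[{"travel":[3,-16,0],"twist":[0,0,-0.09]},{"travel":[6,-32,0],"twist":[0,0,-0.19]},{"travel":[9,-48,0],"twist":[0,0,-0.28]},{"travel":[12,-64,0],"twist":[0,0,-0.38]},{"travel":[15,-80,0],"twist":[0,0,-0.47]}]'
python3 -m crank '[{"travel":[3,-16,0],"twist":[0,0,-0.09]},{"travel":[6,-32,0],"twist":[0,0,-0.19]},{"travel":[9,-48,0],"twist":[0,0,-0.28]},{"travel":[12,-64,0],"twist":[0,0,-0.38]},{"travel":[14,-75,0],"twist":[0,0,-0.47]}]'
python3 - <<'E'
from h import *
o,im,d=snap('wrist','w4.png'); np.save('w4.npy',d)
E
```

```text
t: 6.9
ee_pos: [458.4, 190.9, 224.0]
eef_rot: [[0.873, -0.488, 0.015], [-0.488, -0.873, -0.0], [0.013, -0.007, -1.0]]
ft_force: [0.4, -0.0, 0.7]
width: 85.5
t: 7.32
ee_pos: [473.2, 110.1, 223.6]
eef_rot: [[0.553, -0.833, 0.012], [-0.833, -0.553, -0.007], [0.013, -0.006, -1.0]]
ft_force: [0.3, 0.4, 0.0]
width: 85.2
t: 7.73
ee_pos: [487.2, 33.9, 223.2]
eef_rot: [[0.11, -0.994, 0.007], [-0.994, -0.11, -0.012], [0.013, -0.006, -1.0]]
ft_force: [1.1, 0.3, 0.6]
width: 85.3
```

View pics/w4.png

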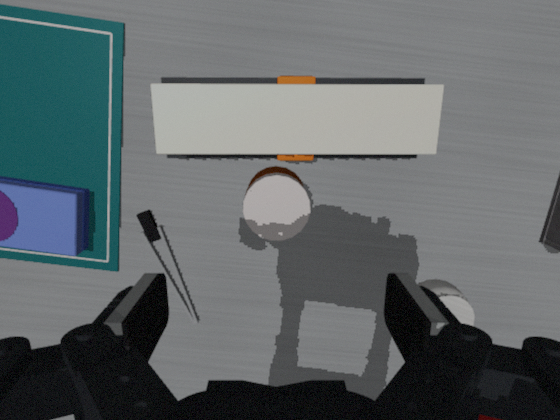

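The jar cap is at (277,207). The cover spans columns 152 to 442, with orange tabs at (296,80) and (296,157). I'll measure these now.

```bash
cat >> h.py <<'E'
def rep(nm,m,z,o,k=3,n='wrist'):
    m=cv2.morphologyEx(m.astype(np.uint8),cv2.MORPH_OPEN,np.ones((k,k)))
    c=max(cv2.findContours(m,0,2)[0],key=cv2.contourArea)[:,0]
    P=np.array([ray(n,p,z,o)[:2] for p in c],np.float32); r=cv2.minAreaRect(P)
    print(nm,np.round(r[0],1),np.round(r[1],1),round(r[2],2),'circ',[np.round(a,1) for a in cv2.minEnclosingCircle(P)])
    return P,c
E
python3 - <<'E'
from h import *
im=cv2.imread('pics/w4.png'); o=bot.get_obs(); W=cloud('wrist',np.load('w4.npy'),o); z=W[...,2]
hsv=cv2.cvtColor(im,cv2.COLOR_BGR2HSV); H,S,V=[hsv[...,i].astype(int) for i in range(3)]
y,x=np.mgrid[:420,:560]
rep('jar',(z>47)&(z<62)&(x>230)&(x<320)&(y>160)&(y<250)&(S<80),55,o)
rep('cover',(z>74)&(z<90)&(x>140)&(x<450)&(y>70)&(y<165)&(S<90),80,o)
org=(H<20)&(S>120)
rep('tabfar',org&(y<100)&(x>270)&(x<320),62,o,2)
rep('tabnear',org&(y>145)&(y<163)&(x>285)&(x<320),62,o,2)
for p in [(124,23),(119,270)]: print('mat',ray('wrist',p,2,o)[:2].round(1))
m=(x>275)&(x<315); print('tab z', [np.nanpercentile(z[org&m&k],[5,50,95]).round(1) for k in (y<90,(y>150)&(y<165))])
E
```

```text
jar [482.6  30.1] [55.4 54.8] 5.7 circ [array([482.2,  29.9]), np.float64(28.1)]
cover [553.2  23.1] [ 47.2 200.5] 5.9 circ [array([553.1,  22.9]), np.float64(102.6)]
tabfar [580.   24.7] [ 4.8 27.7] 6.04 circ [array([579.3,  24.7]), np.float64(13.9)]
tabnear [524.3  15.3] [ 3.8 20.8] 5.89 circ [array([524.4,  15.4]), np.float64(10.5)]
mat [615.3 171.7]
mat [388.3 177.9]
tab z [array([59.8, 61. , 78.1]), array([57.1, 60.7, 62. ])]
```

```bash
cat >> h.py <<'E'
import pickle
def shot(n,f):
    o,im,d=snap(n,f+'.png'); W=cloud(n,d,o); np.save(f+'.npy',W); pickle.dump(o,open(f+'.pkl','wb'))
    hsv=cv2.cvtColor(im,cv2.COLOR_BGR2HSV); H,S,V=[hsv[...,i].astype(int) for i in range(3)]
    y,x=np.mgrid[:420,:560]
    return o,im,W,H,S,V,x,y
E
python3 - <<'E'
from h import *
print(bot.get_obs()['ee_pos'])
o,im,W,H,S,V,x,y=shot('wrist','w5'); z=W[...,2]; print(o['ee_pos'],o['t'])
rep('jar',(z>47)&(z<62)&(x>230)&(x<320)&(y>150)&(y<260)&(S<80),55,o)
rep('cover',(z>74)&(z<90)&(x>140)&(x<460)&(y>50)&(y<175)&(S<90),80,o)
org=(H<20)&(S>120)&(x>270)&(x<325)
rep('tabfar',org&(y<105),62,o,2)
rep('tabnear',org&(y>145)&(y<170),62,o,2)
E
```

```text
[487.52994325  32.61034885 223.1711942 ]
[487.52994325  32.61034885 223.1711942 ] 7.7833
jar [481.6  31.3] [55.5 54. ] 5.7 circ [array([481.7,  31. ]), np.float64(28.2)]
cover [552.7  24.8] [ 47.6 200.4] 6.21 circ [array([552.4,  24.8]), np.float64(102.7)]
tabfar [579.4  26.8] [ 4.1 27.7] 6.04 circ [array([578.7,  26.8]), np.float64(13.9)]
tabnear [523.7  20.7] [ 3.8 28.4] 5.89 circ [array([524.9,  20.8]), np.float64(14.2)]
```

```bash
python3 -m crank '[{"travel":[-3,-1,-28],"twist":[0,0,0]},{"travel":[-6,-1,-58],"twist":[0,0,0]},{"travel":[-6,-1,-88],"twist":[0,0,0]},{"travel":[-6,-1,-116],"twist":[0,0,0]},{"travel":[-6,-1,-138],"twist":[0,0,0]}]'
python3 -m crank '[{"travel":[0,0,-10],"twist":[0,0,0]},{"travel":[0,0,-20],"twist":[0,0,0]},{"travel":[0,0,-30],"twist":[0,0,0]},{"travel":[0,0,-40],"twist":[0,0,0]},{"travel":[0,0,-40],"twist":[0,0,0]}]'
python3 -m crank '[{"travel":[0,0,0],"twist":[0,0,0]},{"travel":[0,0,0],"twist":[0,0,0]},{"travel":[0,0,0],"twist":[0,0,0]},{"travel":[0,0,0],"twist":[0,0,0]},{"travel":[0,0,0],"twist":[0,0,0]}]' 0.6 40
```

```text
t: 8.25
ee_pos: [480.0, 33.7, 83.1]
eef_rot: [[0.117, -0.993, 0.005], [-0.993, -0.117, -0.012], [0.012, -0.004, -1.0]]
ft_force: [-0.0, 0.2, -0.5]
width: 85.4
t: 8.67
ee_pos: [479.0, 34.2, 41.5]
eef_rot: [[0.118, -0.993, 0.002], [-0.993, -0.118, -0.011], [0.011, -0.001, -1.0]]
ft_force: [-0.0, -0.8, -0.1]
width: 85.0
t: 9.08
ee_pos: [479.5, 34.0, 42.5]
eef_rot: [[0.118, -0.993, 0.004], [-0.993, -0.118, -0.011], [0.012, -0.003, -1.0]]
ft_force: [-0.9, -0.8, 5.4]
width: 54.7
```

```bash
python3 -m crank '[{"travel":[0,0,6],"twist":[0,0,0]},{"travel":[0,0,18],"twist":[0,0,0]},{"travel":[0,0,36],"twist":[0,0,0]},{"travel":[-2,16,56],"twist":[0,0,0]},{"travel":[-5,46,70],"twist":[0,0,0]}]'
python3 -m crank '[{"travel":[-4,36,2],"twist":[0,0,0]},{"travel":[-8,74,4],"twist":[0,0,0]},{"travel":[-12,112,4],"twist":[0,0,0]},{"travel":[-16,150,4],"twist":[0,0,0]},{"travel":[-20,188,4],"twist":[0,0,0]}]'
python3 -m crank '[{"travel":[-4,36,0],"twist":[0,0,0]},{"travel":[-8,72,0],"twist":[0,0,0]},{"travel":[-11,106,0],"twist":[0,0,0]},{"travel":[-14,132,0],"twist":[0,0,0]},{"travel":[-14,138,0],"twist":[0,0,0]}]'
python3 - <<'E'
from h import *
o,im,W,H,S,V,x,y=shot('wrist','w6'); print(o['ee_pos'])
E
```

```text
t: 9.5
ee_pos: [475.4, 78.7, 114.5]
eef_rot: [[0.115, -0.993, 0.006], [-0.993, -0.115, -0.012], [0.013, -0.005, -1.0]]
ft_force: [1.1, -0.2, -1.2]
width: 54.0
t: 9.92
ee_pos: [454.9, 268.6, 119.2]
eef_rot: [[0.115, -0.993, 0.007], [-0.993, -0.115, -0.012], [0.012, -0.005, -1.0]]
ft_force: [1.9, 0.1, -1.7]
width: 54.3
t: 10.33
ee_pos: [439.7, 410.6, 119.6]
eef_rot: [[0.118, -0.993, 0.008], [-0.993, -0.118, -0.01], [0.01, -0.006, -1.0]]
ft_force: [-1.5, -1.6, -1.4]
width: 54.8
[439.68766683 410.58311753 119.58810667]
```

View pics/w6.png

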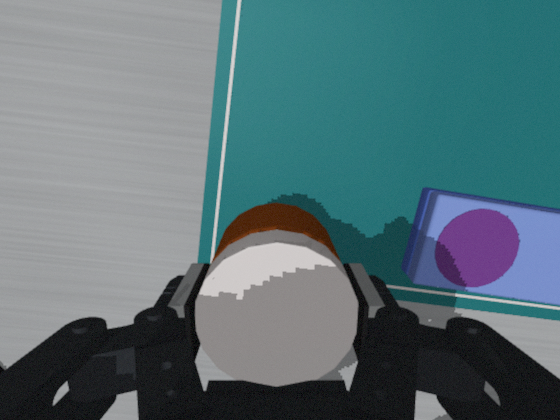

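```bash
python3 -m crank '[{"travel":[3,-3,-15],"twist":[0,0,0]},{"travel":[5,-6,-35],"twist":[0,0,0]},{"travel":[5,-6,-55],"twist":[0,0,0]},{"travel":[5,-6,-68],"twist":[0,0,0]},{"travel":[5,-6,-72],"twist":[0,0,0]}]'
python3 -m crank '[{"travel":[0,0,-1],"twist":[0,0,0]},{"travel":[0,0,-2],"twist":[0,0,0]},{"travel":[0,0,-3],"twist":[0,0,0]}]'
```

```text
t: 10.8
ee_pos: [444.1, 401.5, 45.3]
eef_rot: [[0.117, -0.993, 0.004], [-0.993, -0.117, -0.013], [0.014, -0.002, -1.0]]
ft_force: [-0.3, -0.3, -1.1]
width: 54.3
t: 11.05
ee_pos: [444.3, 401.2, 44.5]
eef_rot: [[0.117, -0.993, 0.004], [-0.993, -0.117, -0.012], [0.013, -0.003, -1.0]]
ft_force: [-5.5, -3.0, 15.8]
width: 54.3
```

Contact felt, so I'll release and rise.

```bash
python3 -m crank '[{"travel":[0,0,0],"twist":[0,0,0]},{"travel":[0,0,0],"twist":[0,0,0]},{"travel":[0,0,0],"twist":[0,0,0]},{"travel":[0,0,1],"twist":[0,0,0]},{"travel":[0,0,4],"twist":[0,0,0]}]' 0
python3 -m crank '[{"travel":[0,0,20],"twist":[0,0,0]},{"travel":[0,0,50],"twist":[0,0,0]},{"travel":[0,0,85],"twist":[0,0,0]},{"travel":[0,0,120],"twist":[0,0,0]},{"travel":[0,0,140],"twist":[0,0,0]}]'
python3 - <<'E'
from h import *
o,im,W,H,S,V,x,y=shot('wrist','w7'); print(o['ee_pos'],o['joint_positions'])
E
```

```text
t: 11.47
ee_pos: [444.3, 401.0, 48.5]
eef_rot: [[0.117, -0.993, 0.004], [-0.993, -0.117, -0.013], [0.013, -0.002, -1.0]]
ft_force: [0.8, 0.6, -0.5]
width: 85.3
t: 11.88
ee_pos: [445.3, 401.7, 192.9]
eef_rot: [[0.117, -0.993, 0.008], [-0.993, -0.117, -0.01], [0.011, -0.007, -1.0]]
ft_force: [0.8, 0.4, -0.4]
width: 85.3
[445.26900655 401.65247384 192.85318899] [ 35.09101623  30.27992145  80.08794907  -0.78171166  69.57162596
 118.66458375]
```

View pics/w7.png

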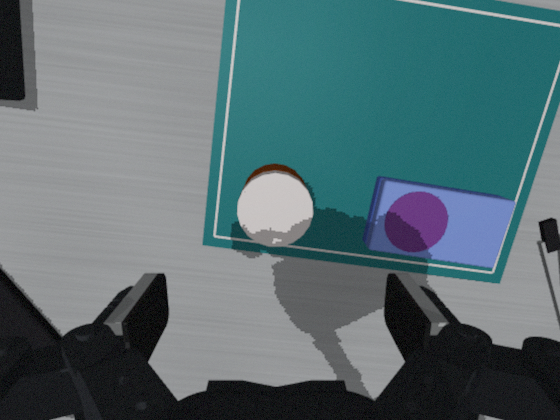

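Run:
```python
from h import *
o=pickle.load(open('w7.pkl','rb')); W=np.load('w7.npy')
for p in [(204,244),(500,283),(227,0)]: print('mat',ray('wrist',p,2,o)[:2].round(1))
z=W[...,2]; y,x=np.mgrid[:420,:560]
rep('case',(z>20)&(z<36)&(x>350)&(x<520)&(y>160)&(y<275),28,o)
rep('jar',(z>50)&(z<64)&(x>220)&(x<330)&(y>150)&(y<250),57,o)
```

```text
mat [393.2 458.8]
mat [385.5 180.9]
mat [591.5 454.1]
case [441.8 264.8] [111.2  60. ] 87.46 circ [array([441.2, 264.8]), np.float64(62.2)]
jar [446.8 401.4] [55.3 54.6] 6.43 circ [array([446.5, 401.7]), np.float64(28.0)]
```

```bash
python3 -m crank '[{"travel":[7,-25,3],"twist":[0,0,0.1]},{"travel":[14,-50,6],"twist":[0,0,0.21]},{"travel":[21,-75,9],"twist":[0,0,0.32]},{"travel":[28,-100,12],"twist":[0,0,0.42]},{"travel":[35,-125,15],"twist":[0,0,0.52]}]'
python3 -m crank '[{"travel":[7,-25,3],"twist":[0,0,0.1]},{"travel":[14,-50,6],"twist":[0,0,0.21]},{"travel":[21,-75,9],"twist":[0,0,0.32]},{"travel":[28,-100,12],"twist":[0,0,0.42]},{"travel":[35,-125,15],"twist":[0,0,0.52]}]'
python3 -m crank '[{"travel":[7,-25,3],"twist":[0,0,0.1]},{"travel":[14,-50,6],"twist":[0,0,0.21]},{"travel":[21,-75,9],"twist":[0,0,0.32]},{"travel":[28,-100,12],"twist":[0,0,0.42]},{"travel":[35,-123,15],"twist":[0,0,0.51]}]'
python3 -m crank '[{"travel":[0,0,0],"twist":[0,0,0]},{"travel":[0,0,0],"twist":[0,0,0]}]'
python3 - <<'E'
from h import *
o,im,W,H,S,V,x,y=shot('wrist','w8'); print(o['ee_pos'],o['eef_rot'],bot.get_obs()['ee_pos'])
E
```

```text
t: 12.35
ee_pos: [481.4, 276.3, 211.2]
eef_rot: [[0.599, -0.801, 0.014], [-0.801, -0.599, 0.001], [0.008, -0.012, -1.0]]
ft_force: [0.5, 0.4, -0.1]
width: 85.5
t: 12.77
ee_pos: [516.5, 150.0, 226.3]
eef_rot: [[0.92, -0.393, 0.012], [-0.393, -0.92, 0.008], [0.008, -0.012, -1.0]]
ft_force: [0.3, -0.3, 0.2]
width: 85.1
t: 13.18
ee_pos: [551.5, 25.5, 241.4]
eef_rot: [[0.994, 0.111, 0.007], [0.111, -0.994, 0.012], [0.008, -0.012, -1.0]]
ft_force: [0.1, 0.1, -0.4]
width: 85.6
t: 13.35
ee_pos: [551.7, 24.3, 241.2]
eef_rot: [[0.994, 0.108, 0.006], [0.108, -0.994, 0.012], [0.008, -0.012, -1.0]]
ft_force: [0.4, 0.4, -0.6]
width: 85.4
[551.65157221  24.30554822 241.23926805] [[ 0.99415151  0.10780487  0.0063937 ]
 [ 0.10771969 -0.99410353  0.01243584]
 [ 0.00769664 -0.01167438 -0.99990223]] [551.28149493  25.36820005 241.10745824]
```

View pics/w8.png

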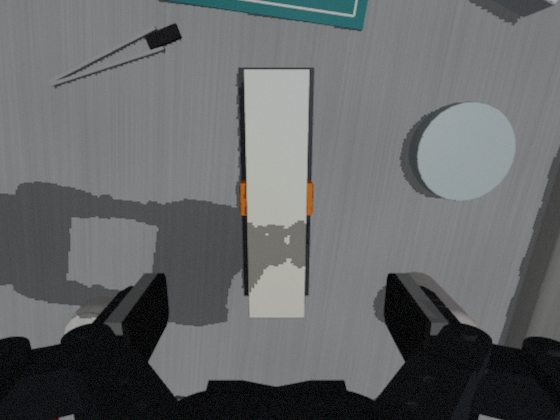

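Run:
```python
from h import *
o=pickle.load(open('w8.pkl','rb')); W=np.load('w8.npy'); im=cv2.imread('pics/w8.png')
hsv=cv2.cvtColor(im,cv2.COLOR_BGR2HSV); H,S,V=[hsv[...,i].astype(int) for i in range(3)]
z=W[...,2]; y,x=np.mgrid[:420,:560]
rep('cover',(z>74)&(z<90)&(x>230)&(x<320)&(y>55)&(y<330)&(S<90),80,o)
org=(H<20)&(S>120)&(y>170)&(y<225)
rep('near',org&(x>230)&(x<252),62,o,2); rep('far',org&(x>300)&(x<320),62,o,2)
```

```text
cover [552.  25.] [ 47.6 199.6] 6.15 circ [array([551.9,  25. ]), np.float64(102.5)]
near [525.2  22.2] [ 5.1 30.1] 6.7 circ [array([525.7,  22.2]), np.float64(15.2)]
far [581.2  28.1] [ 4.2 30.2] 7.47 circ [array([580.3,  28. ]), np.float64(15.1)]
```

```bash
python3 -m crank '[{"travel":[0,0,-28],"twist":[-0.006,0.003,0]},{"travel":[0.5,0,-58],"twist":[-0.012,0.006,0]},{"travel":[0.5,0,-88],"twist":[-0.012,0.006,0]},{"travel":[0.5,0,-116],"twist":[-0.012,0.006,0]},{"travel":[0.5,0,-138],"twist":[-0.012,0.006,0]}]'
python3 -m crank '[{"travel":[0,0,-12],"twist":[0,0,0]},{"travel":[0,0,-24],"twist":[0,0,0]},{"travel":[0,0,-36],"twist":[0,0,0]},{"travel":[0,0,-46],"twist":[0,0,0]},{"travel":[0,0,-46],"twist":[0,0,0]}]'
python3 -m crank '[{"travel":[0,0,0],"twist":[0,0,0]},{"travel":[0,0,0],"twist":[0,0,0]}]'
```

```text
t: 13.82
ee_pos: [550.4, 27.0, 100.9]
eef_rot: [[0.994, 0.109, -0.003], [0.109, -0.994, 0.001], [-0.002, -0.002, -1.0]]
ft_force: [-0.6, 0.4, 0.1]
width: 85.9
t: 14.23
ee_pos: [548.8, 28.2, 52.9]
eef_rot: [[0.994, 0.109, -0.007], [0.109, -0.994, 0.002], [-0.006, -0.003, -1.0]]
ft_force: [0.5, 0.8, 0.1]
width: 85.6
t: 14.4
ee_pos: [548.7, 28.7, 53.2]
eef_rot: [[0.994, 0.109, -0.007], [0.109, -0.994, 0.002], [-0.006, -0.003, -1.0]]
ft_force: [-1.4, -0.2, 0.4]
width: 85.3
```

```bash
python3 -m crank '[{"travel":[1.5,-2,2],"twist":[0,-0.004,0]},{"travel":[3,-4,4],"twist":[0,-0.006,0]},{"travel":[3,-4,4],"twist":[0,-0.006,0]},{"travel":[3,-4,4],"twist":[0,-0.006,0]}]'
python3 -m crank '[{"travel":[0,0,0],"twist":[0,0,0]},{"travel":[0,0,0],"twist":[0,0,0]}]'
```

```text
t: 14.73
ee_pos: [552.2, 24.5, 57.9]
eef_rot: [[0.994, 0.109, 0.001], [0.109, -0.994, 0.002], [0.001, -0.002, -1.0]]
ft_force: [-0.0, -0.1, -0.0]
width: 85.5
t: 14.9
ee_pos: [552.3, 24.4, 58.1]
eef_rot: [[0.994, 0.109, 0.001], [0.109, -0.994, 0.002], [0.001, -0.002, -1.0]]
ft_force: [-0.1, -0.3, -0.7]
width: 85.4
```

```bash
python3 -m crank '[{"travel":[0,0,-2],"twist":[0,0,0]},{"travel":[0,0,-2],"twist":[0,0,0]},{"travel":[0,0,-2],"twist":[0,0,0]},{"travel":[0,0,-2],"twist":[0,0,0]},{"travel":[0,0,-2],"twist":[0,0,0]}]' 0.7 45
python3 -m crank '[{"travel":[0,0,0],"twist":[0,0,0]},{"travel":[0,0,0],"twist":[0,0,0]},{"travel":[0,0,0],"twist":[0,0,0]},{"travel":[0,0,0],"twist":[0,0,0]}]'
```

```text
t: 15.32
ee_pos: [552.8, 24.4, 57.2]
eef_rot: [[0.994, 0.109, 0.003], [0.109, -0.994, 0.002], [0.003, -0.001, -1.0]]
ft_force: [-2.6, -0.0, 9.0]
width: 52.6
t: 15.65
ee_pos: [552.8, 24.4, 57.3]
eef_rot: [[0.994, 0.109, 0.003], [0.109, -0.994, 0.002], [0.003, -0.001, -1.0]]
ft_force: [-1.0, -0.1, 3.7]
width: 53.3
```

Width is 53 mm, so both tabs are at their stops. Lifting now.

```bash
python3 -m crank '[{"travel":[0,0,3],"twist":[0,0,0]},{"travel":[0,0,8],"twist":[0,0,0]},{"travel":[0,0,14],"twist":[0,0,0]},{"travel":[0,0,22],"twist":[0,0,0]},{"travel":[0,0,30],"twist":[0,0,0]}]'
python3 -m crank '[{"travel":[0,0,10],"twist":[0,0,0]},{"travel":[0,0,22],"twist":[0,0,0]},{"travel":[0,0,34],"twist":[0,0,0]},{"travel":[0,0,46],"twist":[0,0,0]},{"travel":[0,0,58],"twist":[0,0,0]}]'
python3 -m crank '[{"travel":[0,0,10],"twist":[0,0,0]},{"travel":[0,0,20],"twist":[0,0,0]},{"travel":[0,0,20],"twist":[0,0,0]},{"travel":[0,0,20],"twist":[0,0,0]},{"travel":[0,0,20],"twist":[0,0,0]}]'
python3 - <<'E'
from h import *
shot('scene','s9'); shot('side','d9')
im=np.hstack([cv2.imread('pics/s9.png')[150:350,180:460],cv2.imread('pics/d9.png')[150:350,150:430]]); cv2.imwrite('pics/c9.png',cv2.resize(im,None,fx=1.4,fy=1.4))
E
```

```text
t: 16.07
ee_pos: [552.7, 24.4, 88.0]
eef_rot: [[0.994, 0.109, 0.003], [0.109, -0.994, 0.002], [0.003, -0.001, -1.0]]
ft_force: [-0.3, 0.2, -2.9]
width: 52.9
t: 16.48
ee_pos: [552.8, 24.4, 147.7]
eef_rot: [[0.994, 0.109, 0.003], [0.109, -0.994, 0.002], [0.004, -0.001, -1.0]]
ft_force: [-0.5, 0.1, -2.7]
width: 52.9
t: 16.9
ee_pos: [552.4, 24.5, 167.3]
eef_rot: [[0.994, 0.109, 0.003], [0.109, -0.994, 0.002], [0.003, -0.001, -1.0]]
ft_force: [0.8, 1.5, -1.6]
width: 53.0
```

View pics/c9.png

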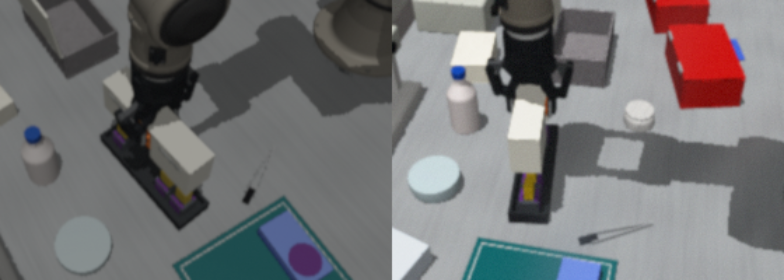

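```bash
python3 -m crank '[{"travel":[0,15,0],"twist":[0,0,-0.02]},{"travel":[0,45,0],"twist":[0,0,-0.05]},{"travel":[-1,80,0],"twist":[0,0,-0.08]},{"travel":[-1,115,0],"twist":[0,0,-0.11]},{"travel":[-1,150,0],"twist":[0,0,-0.137]}]'
python3 -m crank '[{"travel":[0,35,0],"twist":[0,0,0]},{"travel":[0,70,0],"twist":[0,0,0]},{"travel":[-1,100,0],"twist":[0,0,0]},{"travel":[-1,125,0],"twist":[0,0,0]},{"travel":[-1,138,0],"twist":[0,0,0]}]'
python3 -m crank '[{"travel":[0,0,-15],"twist":[0,0,0]},{"travel":[0,0,-35],"twist":[0,0,0]},{"travel":[0,0,-60],"twist":[0,0,0]},{"travel":[0,0,-80],"twist":[0,0,0]},{"travel":[0,0,-95],"twist":[0,0,0]}]'
```

```text
t: 17.42
ee_pos: [550.8, 175.7, 166.1]
eef_rot: [[1.0, -0.03, 0.001], [-0.03, -1.0, 0.001], [0.001, -0.001, -1.0]]
ft_force: [0.7, -0.8, -2.1]
width: 53.4
t: 17.83
ee_pos: [548.9, 316.7, 165.1]
eef_rot: [[1.0, -0.028, -0.001], [-0.028, -1.0, 0.001], [-0.001, -0.001, -1.0]]
ft_force: [0.4, -1.1, -1.4]
width: 53.2
t: 18.25
ee_pos: [547.9, 315.6, 67.3]
eef_rot: [[1.0, -0.028, -0.004], [-0.028, -1.0, -0.0], [-0.004, 0.0, -1.0]]
ft_force: [-0.5, 0.4, -2.2]
width: 52.9
```

```bash
python3 -m crank '[{"travel":[0,0,-4],"twist":[0,0,0]},{"travel":[0,0,-8],"twist":[0,0,0]},{"travel":[0,0,-10],"twist":[0,0,0]},{"travel":[0,0,-11],"twist":[0,0,0]},{"travel":[0,0,-12],"twist":[0,0,0]}]'
python3 -m crank '[{"travel":[0,0,-1],"twist":[0,0,0]},{"travel":[0,0,-2],"twist":[0,0,0]},{"travel":[0,0,-2],"twist":[0,0,0]}]'
```

```text
t: 18.67
ee_pos: [548.6, 315.7, 56.3]
eef_rot: [[1.0, -0.028, -0.002], [-0.028, -1.0, 0.0], [-0.003, -0.0, -1.0]]
ft_force: [-0.6, 0.8, -1.7]
width: 52.8
t: 18.92
ee_pos: [548.8, 315.8, 54.7]
eef_rot: [[1.0, -0.028, -0.002], [-0.028, -1.0, 0.001], [-0.002, -0.001, -1.0]]
ft_force: [-0.5, 0.0, -1.3]
width: 52.7
```

```bash
python3 -m crank '[{"travel":[0,0,-1],"twist":[0,0,0]},{"travel":[0,0,-2],"twist":[0,0,0]},{"travel":[0,0,-2],"twist":[0,0,0]}]'
python3 -m crank '[{"travel":[0,0,0],"twist":[0,0,0]},{"travel":[0,0,0],"twist":[0,0,0]},{"travel":[0,0,0],"twist":[0,0,0]},{"travel":[0,0,0],"twist":[0,0,0]},{"travel":[0,0,0],"twist":[0,0,0]}]' 0
python3 -m crank '[{"travel":[0,0,10],"twist":[0,0,0]},{"travel":[0,0,35],"twist":[0,0,0]},{"travel":[0,0,70],"twist":[0,0,0]},{"travel":[0,0,105],"twist":[0,0,0]},{"travel":[0,0,140],"twist":[0,0,0]}]'
python3 - <<'E'
from h import *
shot('scene','s10'); shot('wrist','w10')
E
```

```text
t: 19.17
ee_pos: [548.9, 315.9, 53.5]
eef_rot: [[1.0, -0.028, -0.001], [-0.028, -1.0, 0.001], [-0.001, -0.001, -1.0]]
ft_force: [-1.4, -0.3, 3.2]
width: 53.0
t: 19.58
ee_pos: [549.0, 315.9, 53.5]
eef_rot: [[1.0, -0.028, -0.001], [-0.028, -1.0, 0.001], [-0.001, -0.001, -1.0]]
ft_force: [0.4, -0.3, -0.2]
width: 85.2
t: 20.0
ee_pos: [548.8, 315.8, 195.7]
eef_rot: [[1.0, -0.028, -0.001], [-0.028, -1.0, 0.001], [-0.001, -0.001, -1.0]]
ft_force: [0.4, 0.9, 0.1]
width: 85.4
```

View pics/s10.png

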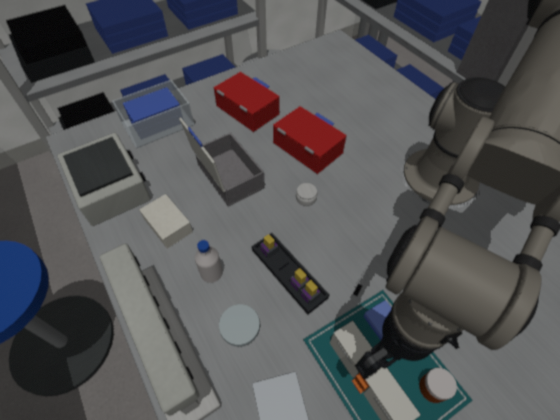

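View pics/w10.png

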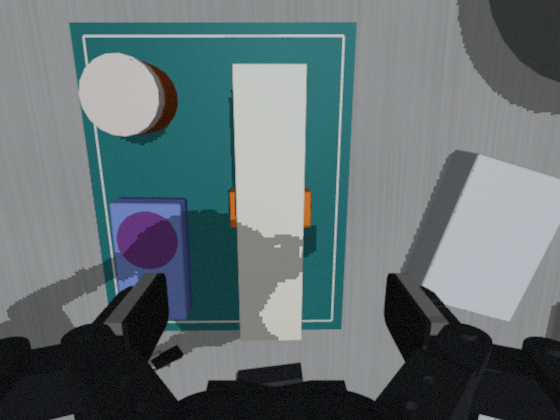

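The cover stands on the mat with the case and jar beside it. Three pods are visible in the scene view near (268,243), (300,277) and (311,290). Next I'll go over the carrier and measure them.

```bash
python3 -m crank '[{"travel":[0,-30,10],"twist":[0,0,0.03]},{"travel":[0,-65,20],"twist":[0,0,0.06]},{"travel":[0,-100,30],"twist":[0,0,0.09]},{"travel":[0,-135,40],"twist":[0,0,0.12]},{"travel":[0,-170,40],"twist":[0,0,0.136]}]' 0.3
python3 -m crank '[{"travel":[0,-30,0],"twist":[0,0,0]},{"travel":[0,-60,0],"twist":[0,0,0]},{"travel":[0,-85,0],"twist":[0,0,0]},{"travel":[0,-100,0],"twist":[0,0,0]},{"travel":[0,-105,0],"twist":[0,0,0]}]'
python3 -m crank '[{"travel":[0,0,0],"twist":[0,0,0]},{"travel":[0,0,0],"twist":[0,0,0]},{"travel":[0,0,0],"twist":[0,0,0]}]'
cat > pods.py <<'E'
from h import *
import sys
o,im,W,H,S,V,x,y=shot('wrist',sys.argv[1]); zt=float(sys.argv[2]) if len(sys.argv)>2 else 66
print(o['ee_pos'],'yaw',np.degrees(np.arctan2(o['eef_rot'][1,0],o['eef_rot'][0,0])))
m=((H>18)&(H<35)&(S>110)&(abs(W[...,2]-zt)<8)).astype(np.uint8)
for c in cv2.findContours(m,0,2)[0]:
    if cv2.contourArea(c)<60: continue
    c=c[:,0]; P=np.array([ray('wrist',p,zt,o)[:2] for p in c],np.float32); r=cv2.minAreaRect(P)
    print('post px',c.mean(0).round(),'c',np.round(r[0],1),'sz',np.round(r[1],1),'ang',round(r[2],1))
E
python3 pods.py w11
```

```text
t: 20.52
ee_pos: [552.2, 145.9, 243.8]
eef_rot: [[0.994, 0.11, 0.014], [0.11, -0.994, 0.008], [0.015, -0.007, -1.0]]
ft_force: [1.3, -0.0, -0.5]
width: 59.9
t: 20.93
ee_pos: [552.0, 38.5, 243.9]
eef_rot: [[0.994, 0.107, 0.014], [0.107, -0.994, 0.008], [0.015, -0.006, -1.0]]
ft_force: [0.1, 0.4, 0.1]
width: 59.9
t: 21.18
ee_pos: [552.0, 39.5, 243.9]
eef_rot: [[0.994, 0.108, 0.014], [0.108, -0.994, 0.008], [0.015, -0.006, -1.0]]
ft_force: [0.1, 0.5, 1.0]
width: 60.2
[551.96757624  39.46337948 243.92147653] yaw 6.196481758159983
post px [272. 291.] c [560.1 -50.2] sz [14.6 25.9] ang 5.8
post px [270. 162.] c [547.9  65.3] sz [14.9 23.8] ang 6.0
post px [269. 122.] c [543.6 101.8] sz [15.2 23. ] ang 6.2
```

View pics/w11.png

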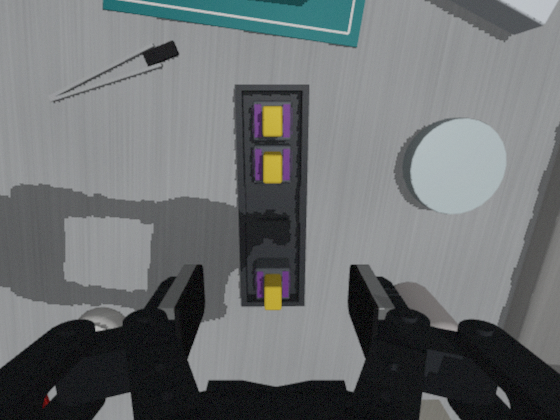

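The wrist view shows three pods standing in the carrier with posts at (272,291), (270,162) and (269,122). All three match their nominal seats. I'll take the +y one first.

```bash
python3 -m crank '[{"travel":[-2,15,-25],"twist":[-0.004,0.007,0]},{"travel":[-4,32,-52],"twist":[-0.008,0.014,0]},{"travel":[-6,48,-80],"twist":[-0.008,0.014,0]},{"travel":[-8,62,-105],"twist":[-0.008,0.014,0]},{"travel":[-8,62,-125],"twist":[-0.008,0.014,0]}]'
python3 -m crank '[{"travel":[0,0,-5],"twist":[0,0,0]},{"travel":[0,0,-5],"twist":[0,0,0]},{"travel":[0,0,-5],"twist":[0,0,0]}]'
```

```text
t: 21.65
ee_pos: [542.6, 105.0, 116.9]
eef_rot: [[0.994, 0.112, -0.002], [0.112, -0.994, 0.001], [-0.002, -0.001, -1.0]]
ft_force: [-1.0, 0.2, -0.2]
width: 59.5
t: 21.9
ee_pos: [542.9, 105.5, 112.5]
eef_rot: [[0.994, 0.113, -0.001], [0.113, -0.994, 0.001], [-0.001, -0.001, -1.0]]
ft_force: [0.0, 0.8, 0.5]
width: 59.7
```

```bash
python3 -m crank '[{"travel":[1,-3.5,-12],"twist":[0,0,0]},{"travel":[1,-3.5,-25],"twist":[0,0,0]},{"travel":[1,-3.5,-38],"twist":[0,0,0]},{"travel":[1,-3.5,-50],"twist":[0,0,0]},{"travel":[1,-3.5,-50],"twist":[0,0,0]}]'
python3 -m crank '[{"travel":[0,0,0],"twist":[0,0,0]},{"travel":[0,0,0],"twist":[0,0,0]}]'
```

```text
t: 22.32
ee_pos: [543.9, 101.7, 62.2]
eef_rot: [[0.994, 0.112, -0.002], [0.112, -0.994, 0.001], [-0.002, -0.001, -1.0]]
ft_force: [-0.3, -1.2, 0.3]
width: 59.5
t: 22.48
ee_pos: [544.9, 101.5, 63.8]
eef_rot: [[0.994, 0.112, 0.001], [0.112, -0.994, 0.001], [0.001, -0.001, -1.0]]
ft_force: [0.3, 0.1, -0.3]
width: 59.9
```

```bash
python3 -m crank '[{"travel":[-1,0,-2],"twist":[0,0,0]},{"travel":[-1,0,-2],"twist":[0,0,0]},{"travel":[-1,0,-2],"twist":[0,0,0]},{"travel":[-1,0,-2],"twist":[0,0,0]},{"travel":[-1,0,-2],"twist":[0,0,0]}]' 0.95 30
python3 -m crank '[{"travel":[0,0,0],"twist":[0,0,0]},{"travel":[0,0,0],"twist":[0,0,0]},{"travel":[0,0,0],"twist":[0,0,0]}]'
python3 -m crank '[{"travel":[0,0,10],"twist":[0,0,0]},{"travel":[0,0,30],"twist":[0,0,0]},{"travel":[0,0,60],"twist":[0,0,0]},{"travel":[0,0,95],"twist":[0,0,0]},{"travel":[0,0,125],"twist":[0,0,0]}]'
```

```text
t: 22.9
ee_pos: [544.2, 101.5, 62.3]
eef_rot: [[0.994, 0.112, 0.001], [0.112, -0.994, 0.001], [0.001, -0.001, -1.0]]
ft_force: [-0.4, -0.7, 3.5]
width: 15.6
t: 23.15
ee_pos: [544.2, 101.6, 62.3]
eef_rot: [[0.994, 0.112, 0.001], [0.112, -0.994, 0.001], [0.001, -0.001, -1.0]]
ft_force: [-0.3, 0.6, 1.3]
width: 15.3
t: 23.57
ee_pos: [544.1, 101.6, 189.6]
eef_rot: [[0.994, 0.112, 0.002], [0.112, -0.994, 0.001], [0.002, -0.001, -1.0]]
ft_force: [0.7, -0.6, -0.7]
width: 15.1
```

```bash
python3 -m crank '[{"travel":[-3,-25,2],"twist":[0,0,-0.02]},{"travel":[-7,-58,4],"twist":[0,0,-0.04]},{"travel":[-11,-94,6],"twist":[0,0,-0.06]},{"travel":[-15,-130,8],"twist":[0,0,-0.08]},{"travel":[-20,-166,10],"twist":[0,0,-0.085]}]'
python3 -m crank '[{"travel":[-4,-36,0],"twist":[0,0,0]},{"travel":[-8,-72,0],"twist":[0,0,0]},{"travel":[-12,-106,0],"twist":[0,0,0]},{"travel":[-16,-135,0],"twist":[0,0,0]},{"travel":[-19,-155,0],"twist":[0,0,0]}]'
python3 -m crank '[{"travel":[0,0,0],"twist":[0,0,0]},{"travel":[0,0,0],"twist":[0,0,0]}]'
python3 pods.py w12
```

```text
t: 23.98
ee_pos: [523.6, -65.7, 200.4]
eef_rot: [[1.0, 0.027, 0.002], [0.027, -1.0, 0.001], [0.002, -0.0, -1.0]]
ft_force: [0.4, 0.6, -0.4]
width: 15.7
t: 24.4
ee_pos: [503.9, -223.5, 200.9]
eef_rot: [[1.0, 0.025, 0.002], [0.025, -1.0, -0.0], [0.002, 0.0, -1.0]]
ft_force: [0.3, -0.1, -0.9]
width: 15.5
t: 24.57
ee_pos: [503.4, -224.5, 201.2]
eef_rot: [[1.0, 0.023, 0.002], [0.023, -1.0, -0.0], [0.002, 0.0, -1.0]]
ft_force: [-0.1, 0.6, 0.0]
width: 15.4
[ 503.43183278 -224.4605059   201.23197963] yaw 1.2895355699252269
```

View pics/w12.png

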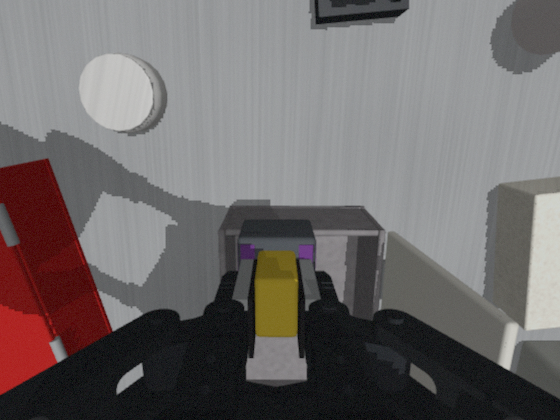

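The box's +y wall rim is seen at (220,235) to (386,232), with the lid to the right. Casting these gives its position.

```bash
python3 - <<'E'
from h import *
o=pickle.load(open('w12.pkl','rb')); W=np.load('w12.npy')
for p in [(220,229),(386,228)]: print(ray('wrist',p,71,o)[:2].round(1))
for p in [(225,207),(364,207)]: print('bot',ray('wrist',p,0,o)[:2].round(1))
print([W[r,300].round(0).tolist() for r in range(200,240,4)])
print([W[265,c].round(0).tolist() for c in range(214,234,3)],[W[265,c].round(0).tolist() for c in range(370,400,4)])
print('lid edge',[W[v,u].round(0).tolist() for u,v in ((508,328),(512,330),(504,326))])
E
python3 - <<'E'
import cv2; im=cv2.imread('pics/w12.png'); cv2.imwrite('pics/w12z.png',cv2.resize(im[190:290,200:410],None,fx=3.7,fy=3.7))
E
```

```text
[ 463.1 -237.6]
[ 582.5 -234.3]
bot [ 457.3 -239.8]
bot [ 583.5 -237.1]
[[525.0, -232.0, -1.0], [525.0, -236.0, -1.0], [525.0, -237.0, 9.0], [nan, nan, nan], [523.0, -237.0, 36.0], [514.0, -206.0, 149.0], [514.0, -207.0, 155.0], [513.0, -206.0, 162.0], [513.0, -207.0, 167.0], [513.0, -207.0, 172.0]]
[[446.0, -298.0, -2.0], [449.0, -298.0, -1.0], [463.0, -266.0, 71.0], [465.0, -266.0, 70.0], [466.0, -268.0, 65.0], [466.0, -276.0, 48.0], [466.0, -284.0, 29.0]] [[578.0, -270.0, 55.0], [578.0, -266.0, 65.0], [580.0, -264.0, 69.0], [582.0, -263.0, 72.0], [584.0, -261.0, 76.0], [584.0, -258.0, 83.0], [585.0, -256.0, 88.0], [585.0, -252.0, 96.0]]
lid edge [[597.0, -238.0, 192.0], [599.0, -239.0, 192.0], [596.0, -238.0, 190.0]]
```

View pics/w12z.png

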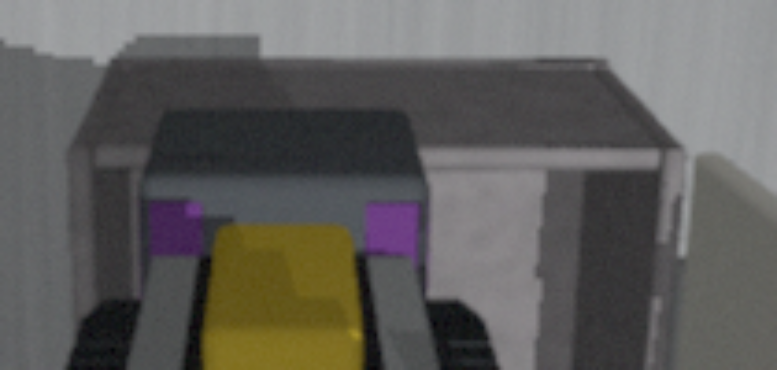

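```bash
python3 -m crank '[{"travel":[2,-30,0],"twist":[0,0,0]},{"travel":[5,-64,0],"twist":[0,0,0]},{"travel":[8,-100,0],"twist":[0,0,0]},{"travel":[10,-135,0],"twist":[0,0,0]},{"travel":[11,-163,0],"twist":[0,0,0.005]}]'
python3 -m crank '[{"travel":[0,0,-15],"twist":[0,0,0]},{"travel":[0,0,-35],"twist":[0,0,0]},{"travel":[0,0,-60],"twist":[0,0,0]},{"travel":[0,0,-85],"twist":[0,0,0]},{"travel":[0,0,-105],"twist":[0,0,0]}]'
```

```text
t: 25.03
ee_pos: [515.4, -386.7, 201.3]
eef_rot: [[1.0, 0.03, 0.003], [0.03, -1.0, 0.0], [0.003, -0.0, -1.0]]
ft_force: [-0.6, 0.1, -0.9]
width: 15.2
t: 25.45
ee_pos: [515.8, -384.4, 94.7]
eef_rot: [[0.999, 0.032, 0.001], [0.032, -0.999, 0.002], [0.001, -0.002, -1.0]]
ft_force: [-0.2, -0.0, -1.4]
width: 15.3
```

```bash
python3 -m crank '[{"travel":[0,-2,-8],"twist":[0,0,0]},{"travel":[0,-4,-16],"twist":[0,0,0]},{"travel":[0,-4,-24],"twist":[0,0,0]},{"travel":[0,-4,-29],"twist":[0,0,0]},{"travel":[0,-4,-30],"twist":[0,0,0]}]'
python3 -m crank '[{"travel":[0,0,-1],"twist":[0,0,0]},{"travel":[0,0,-2],"twist":[0,0,0]},{"travel":[0,0,-3],"twist":[0,0,0]}]'
```

```text
t: 25.87
ee_pos: [516.0, -388.2, 64.4]
eef_rot: [[0.999, 0.033, 0.001], [0.033, -0.999, 0.002], [0.001, -0.002, -1.0]]
ft_force: [-0.3, -0.3, -1.3]
width: 15.1
t: 26.12
ee_pos: [516.3, -388.5, 62.2]
eef_rot: [[0.999, 0.033, 0.002], [0.033, -0.999, 0.001], [0.002, -0.001, -1.0]]
ft_force: [0.2, -0.4, -1.5]
width: 15.9
```

```bash
python3 -m crank '[{"travel":[0,0,-1],"twist":[0,0,0]},{"travel":[0,0,-1.5],"twist":[0,0,0]},{"travel":[0,0,-1.5],"twist":[0,0,0]}]'
python3 -m crank '[{"travel":[0,0,0],"twist":[0,0,0]},{"travel":[0,0,0],"twist":[0,0,0]},{"travel":[0,0,0],"twist":[0,0,0]},{"travel":[0,0,0],"twist":[0,0,0]}]' 0.5
python3 -m crank '[{"travel":[0,0,20],"twist":[0,0,0]},{"travel":[0,0,50],"twist":[0,0,0]},{"travel":[0,0,85],"twist":[0,0,0]},{"travel":[0,0,120],"twist":[0,0,0]},{"travel":[0,0,145],"twist":[0,0,0]}]'
python3 pods.py w13 65
```

```text
t: 26.37
ee_pos: [516.5, -388.7, 61.4]
eef_rot: [[0.999, 0.033, 0.003], [0.033, -0.999, 0.0], [0.003, -0.0, -1.0]]
ft_force: [-1.0, 0.1, 2.4]
width: 15.5
t: 26.7
ee_pos: [516.4, -388.7, 61.3]
eef_rot: [[0.999, 0.033, 0.003], [0.033, -0.999, 0.001], [0.003, -0.0, -1.0]]
ft_force: [0.1, -0.7, 0.2]
width: 42.7
t: 27.12
ee_pos: [516.9, -389.1, 209.7]
eef_rot: [[0.999, 0.033, 0.005], [0.033, -0.999, -0.002], [0.005, 0.002, -1.0]]
ft_force: [0.8, -0.1, -0.2]
width: 42.4
[ 516.91663469 -389.14290065  209.71600593] yaw 1.8647603191170488
post px [271. 202.] c [ 515.5 -386.6] sz [15.1 23.8] ang 1.8
```

View pics/w13.png

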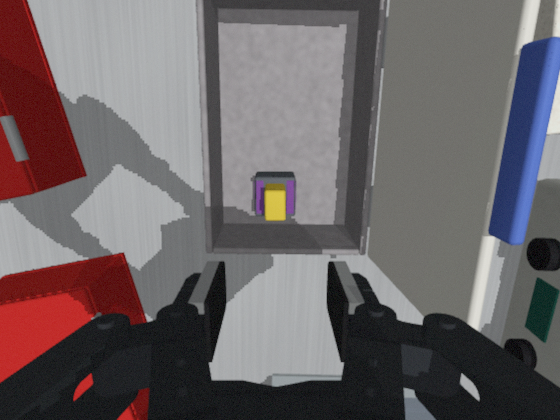

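The pod stands upright in the box at (271,202). Back to the carrier for the next one.

```bash
python3 -m crank '[{"travel":[2,28,6],"twist":[0,0,0.01]},{"travel":[4,60,12],"twist":[0,0,0.02]},{"travel":[7,95,18],"twist":[0,0,0.03]},{"travel":[9,130,24],"twist":[0,0,0.04]},{"travel":[11,165,30],"twist":[0,0,0.04]}]' 0.3
python3 -m crank '[{"travel":[2,36,0],"twist":[0,0,0.01]},{"travel":[4,72,0],"twist":[0,0,0.02]},{"travel":[7,108,0],"twist":[0,0,0.03]},{"travel":[9,142,0],"twist":[0,0,0.036]},{"travel":[11,170,0],"twist":[0,0,0.036]}]'
python3 -m crank '[{"travel":[2,25,0],"twist":[0,0,0]},{"travel":[5,50,0],"twist":[0,0,0]},{"travel":[8,75,0],"twist":[0,0,0]},{"travel":[10,85,0],"twist":[0,0,0]},{"travel":[10,85,0],"twist":[0,0,0]}]'
python3 -m crank '[{"travel":[0,0,0],"twist":[0,0,0]},{"travel":[0,0,0],"twist":[0,0,0]}]'
python3 pods.py w14
```

```text
t: 27.58
ee_pos: [529.0, -223.9, 244.8]
eef_rot: [[0.997, 0.072, 0.011], [0.073, -0.997, -0.007], [0.011, 0.007, -1.0]]
ft_force: [0.8, 1.2, 0.5]
width: 59.9
t: 28.0
ee_pos: [539.7, -51.5, 244.7]
eef_rot: [[0.994, 0.11, 0.011], [0.11, -0.994, -0.006], [0.011, 0.007, -1.0]]
ft_force: [0.4, -1.1, 0.4]
width: 60.0
t: 28.42
ee_pos: [549.8, 35.4, 244.4]
eef_rot: [[0.994, 0.113, 0.011], [0.113, -0.994, -0.005], [0.011, 0.007, -1.0]]
ft_force: [-0.5, -0.5, 0.2]
width: 60.2
t: 28.58
ee_pos: [549.7, 34.6, 244.2]
eef_rot: [[0.994, 0.112, 0.011], [0.112, -0.994, -0.006], [0.01, 0.007, -1.0]]
ft_force: [-0.8, -0.7, -0.6]
width: 59.6
[549.70259047  34.57741489 244.24322339] yaw 6.442114266996688
post px [275. 285.] c [559.9 -50.1] sz [15.4 26. ] ang 6.8
post px [279. 159.] c [547.9  64.8] sz [15.4 23.6] ang 6.0
```

View pics/w14.png

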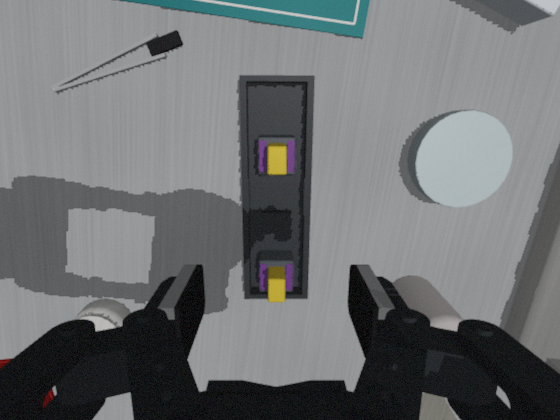

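```bash
python3 -m crank '[{"travel":[-1,10,-25],"twist":[0.003,0.006,0]},{"travel":[-1,20,-52],"twist":[0.006,0.011,0]},{"travel":[-1,29,-80],"twist":[0.006,0.011,0]},{"travel":[-1,29,-105],"twist":[0.006,0.011,0]},{"travel":[-1,29,-125],"twist":[0.006,0.011,0]}]'
python3 -m crank '[{"travel":[0,0,-5],"twist":[0,0,0]},{"travel":[0,0,-5],"twist":[0,0,0]},{"travel":[0,0,-5],"twist":[0,0,0]}]'
```

```text
t: 29.05
ee_pos: [548.0, 62.4, 117.4]
eef_rot: [[0.994, 0.111, -0.002], [0.111, -0.994, 0.0], [-0.002, -0.0, -1.0]]
ft_force: [-0.7, 0.5, 0.1]
width: 59.3
t: 29.3
ee_pos: [548.5, 61.6, 113.0]
eef_rot: [[0.994, 0.109, -0.001], [0.109, -0.994, -0.0], [-0.001, -0.0, -1.0]]
ft_force: [0.5, -0.3, 0.3]
width: 59.8
```

```bash
python3 -m crank '[{"travel":[-0.5,3.5,-12],"twist":[0,0,0]},{"travel":[-0.5,3.5,-25],"twist":[0,0,0]},{"travel":[-0.5,3.5,-38],"twist":[0,0,0]},{"travel":[-0.5,3.5,-51],"twist":[0,0,0]},{"travel":[-0.5,3.5,-52],"twist":[0,0,0]}]'
python3 -m crank '[{"travel":[0,0,0],"twist":[0,0,0]},{"travel":[0,0,0],"twist":[0,0,0]}]'
```

```text
t: 29.72
ee_pos: [547.9, 64.7, 60.8]
eef_rot: [[0.994, 0.109, -0.002], [0.109, -0.994, -0.0], [-0.002, -0.0, -1.0]]
ft_force: [-0.1, 0.1, -0.4]
width: 59.8
t: 29.88
ee_pos: [548.9, 64.4, 62.3]
eef_rot: [[0.994, 0.108, 0.001], [0.108, -0.994, -0.0], [0.001, 0.0, -1.0]]
ft_force: [-0.0, 0.1, -0.1]
width: 59.7
```

```bash
python3 -m crank '[{"travel":[-0.5,0,-1],"twist":[0,0,0]},{"travel":[-0.5,0,-1],"twist":[0,0,0]},{"travel":[-0.5,0,-1],"twist":[0,0,0]},{"travel":[-0.5,0,-1],"twist":[0,0,0]},{"travel":[-0.5,0,-1],"twist":[0,0,0]}]' 0.95 30
python3 -m crank '[{"travel":[0,0,0],"twist":[0,0,0]},{"travel":[0,0,0],"twist":[0,0,0]},{"travel":[0,0,0],"twist":[0,0,0]}]'
python3 -m crank '[{"travel":[0,0,10],"twist":[0,0,0]},{"travel":[0,0,30],"twist":[0,0,0]},{"travel":[0,0,60],"twist":[0,0,0]},{"travel":[0,0,95],"twist":[0,0,0]},{"travel":[0,0,130],"twist":[0,0,0]}]'
```

```text
t: 30.3
ee_pos: [548.9, 64.4, 61.9]
eef_rot: [[0.994, 0.109, 0.002], [0.109, -0.994, -0.0], [0.002, 0.0, -1.0]]
ft_force: [0.1, 0.2, 4.9]
width: 15.2
t: 30.55
ee_pos: [548.9, 64.4, 61.9]
eef_rot: [[0.994, 0.109, 0.002], [0.109, -0.994, -0.0], [0.002, 0.0, -1.0]]
ft_force: [-1.2, -0.3, 1.8]
width: 15.6
t: 30.97
ee_pos: [548.2, 64.4, 193.4]
eef_rot: [[0.994, 0.109, 0.0], [0.109, -0.994, -0.0], [0.0, 0.0, -1.0]]
ft_force: [1.6, 1.1, -0.9]
width: 15.6
```

```bash
python3 -m crank '[{"travel":[-2,-20,2],"twist":[0,0,-0.02]},{"travel":[-5,-50,4],"twist":[0,0,-0.04]},{"travel":[-8,-84,6],"twist":[0,0,-0.06]},{"travel":[-11,-118,7],"twist":[0,0,-0.08]},{"travel":[-14,-152,8],"twist":[0,0,-0.08]}]'
python3 -m crank '[{"travel":[-3,-36,0],"twist":[0,0,0]},{"travel":[-6,-72,0],"twist":[0,0,0]},{"travel":[-9,-108,0],"twist":[0,0,0]},{"travel":[-12,-144,0],"twist":[0,0,0]},{"travel":[-15,-175,0],"twist":[0,0,0]}]'
python3 -m crank '[{"travel":[-2,-25,-10],"twist":[0,0,0]},{"travel":[-4,-45,-25],"twist":[0,0,0]},{"travel":[-5,-60,-45],"twist":[0,0,0]},{"travel":[-5,-60,-70],"twist":[0,0,0]},{"travel":[-5,-60,-95],"twist":[0,0,0]}]'
python3 -m crank '[{"travel":[0,0,-3],"twist":[0,0,0]},{"travel":[0,0,-5],"twist":[0,0,0]},{"travel":[0,0,-5],"twist":[0,0,0]}]'
```

```text
t: 31.38
ee_pos: [533.6, -88.7, 202.1]
eef_rot: [[1.0, 0.029, 0.0], [0.029, -1.0, -0.0], [0.0, 0.0, -1.0]]
ft_force: [0.6, 0.1, -1.2]
width: 15.4
t: 31.8
ee_pos: [517.9, -266.0, 202.5]
eef_rot: [[1.0, 0.028, 0.0], [0.028, -1.0, -0.001], [0.0, 0.001, -1.0]]
ft_force: [0.5, 0.4, -0.7]
width: 15.2
t: 32.22
ee_pos: [512.6, -327.3, 107.2]
eef_rot: [[1.0, 0.026, 0.001], [0.026, -1.0, -0.001], [0.001, 0.001, -1.0]]
ft_force: [0.6, 0.9, -0.4]
width: 15.2
t: 32.47
ee_pos: [512.9, -327.4, 103.0]
eef_rot: [[1.0, 0.026, 0.002], [0.026, -1.0, -0.002], [0.002, 0.002, -1.0]]
ft_force: [-0.6, -0.1, -0.3]
width: 15.4
```

```bash
python3 -m crank '[{"travel":[0,-1,-10],"twist":[0,0,0]},{"travel":[0,-1,-20],"twist":[0,0,0]},{"travel":[0,-1,-30],"twist":[0,0,0]},{"travel":[0,-1,-36],"twist":[0,0,0]},{"travel":[0,-1,-38],"twist":[0,0,0]}]'
python3 -m crank '[{"travel":[0,0,-1],"twist":[0,0,0]},{"travel":[0,0,-2],"twist":[0,0,0]},{"travel":[0,0,-3],"twist":[0,0,0]}]'
python3 -m crank '[{"travel":[0,0,-1],"twist":[0,0,0]},{"travel":[0,0,-1.5],"twist":[0,0,0]},{"travel":[0,0,-1.5],"twist":[0,0,0]}]'
```

```text
t: 32.88
ee_pos: [512.3, -327.8, 63.5]
eef_rot: [[1.0, 0.026, -0.0], [0.026, -1.0, -0.0], [-0.0, 0.0, -1.0]]
ft_force: [-0.6, -0.3, -0.6]
width: 15.5
t: 33.13
ee_pos: [512.3, -327.7, 60.9]
eef_rot: [[1.0, 0.026, -0.0], [0.026, -1.0, 0.0], [-0.0, -0.0, -1.0]]
ft_force: [-3.4, 2.6, 8.8]
width: 15.8
t: 33.38
ee_pos: [512.3, -327.8, 60.9]
eef_rot: [[1.0, 0.026, 0.0], [0.026, -1.0, -0.0], [0.0, 0.0, -1.0]]
ft_force: [-2.9, 1.9, 7.3]
width: 15.9
```

```bash
python3 -m crank '[{"travel":[0,0,0],"twist":[0,0,0]},{"travel":[0,0,0],"twist":[0,0,0]},{"travel":[0,0,0],"twist":[0,0,0]},{"travel":[0,0,0],"twist":[0,0,0]}]' 0.5
python3 -m crank '[{"travel":[0,0,20],"twist":[0,0,0]},{"travel":[0,0,50],"twist":[0,0,0]},{"travel":[0,0,85],"twist":[0,0,0]},{"travel":[0,0,120],"twist":[0,0,0]},{"travel":[0,0,150],"twist":[0,0,0]}]'
python3 pods.py w15 65
python3 -m crank '[{"travel":[3,28,6],"twist":[0,0,0.02]},{"travel":[7,60,12],"twist":[0,0,0.04]},{"travel":[11,95,18],"twist":[0,0,0.06]},{"travel":[15,130,24],"twist":[0,0,0.08]},{"travel":[19,165,30],"twist":[0,0,0.08]}]' 0.3
python3 -m crank '[{"travel":[3,30,0],"twist":[0,0,0]},{"travel":[7,60,0],"twist":[0,0,0]},{"travel":[11,90,0],"twist":[0,0,0]},{"travel":[14,105,0],"twist":[0,0,0]},{"travel":[14,105,0],"twist":[0,0,0]}]'
python3 -m crank '[{"travel":[0,0,0],"twist":[0,0,0]},{"travel":[0,0,0],"twist":[0,0,0]}]'
python3 pods.py w16
```

```text
t: 33.72
ee_pos: [512.4, -327.9, 61.0]
eef_rot: [[1.0, 0.026, 0.0], [0.026, -1.0, -0.001], [0.0, 0.001, -1.0]]
ft_force: [-0.1, -0.7, -0.4]
width: 42.2
t: 34.13
ee_pos: [512.6, -328.0, 213.2]
eef_rot: [[1.0, 0.026, 0.001], [0.026, -1.0, -0.001], [0.001, 0.002, -1.0]]
ft_force: [0.9, -0.5, 0.2]
width: 42.7
[ 512.57290682 -327.95743308  213.22771828] yaw 1.5102648797500278
post px [277. 272.] c [ 515.6 -385.5] sz [15.4 25.3] ang 1.5
post px [275. 196.] c [ 511.3 -326.2] sz [15.3 24.2] ang 1.5
t: 34.6
ee_pos: [533.5, -163.1, 249.8]
eef_rot: [[0.994, 0.107, 0.01], [0.107, -0.994, -0.007], [0.009, 0.008, -1.0]]
ft_force: [0.4, -0.7, -0.8]
width: 59.6
t: 35.02
ee_pos: [547.7, -54.9, 249.6]
eef_rot: [[0.994, 0.11, 0.01], [0.11, -0.994, -0.006], [0.009, 0.007, -1.0]]
ft_force: [-0.6, 1.2, 0.4]
width: 59.7
t: 35.18
ee_pos: [547.6, -55.3, 249.3]
eef_rot: [[0.994, 0.111, 0.01], [0.111, -0.994, -0.006], [0.009, 0.007, -1.0]]
ft_force: [-1.0, -0.5, -0.0]
width: 60.0
[547.63400208 -55.25219673 249.29606528] yaw 6.3578371350796585
post px [290. 188.] c [560.3 -51.9] sz [15.4 24.3] ang 6.5
```

View pics/w15.png

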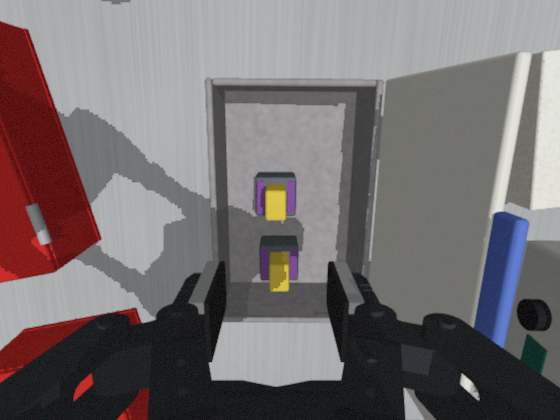

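View pics/w16.png

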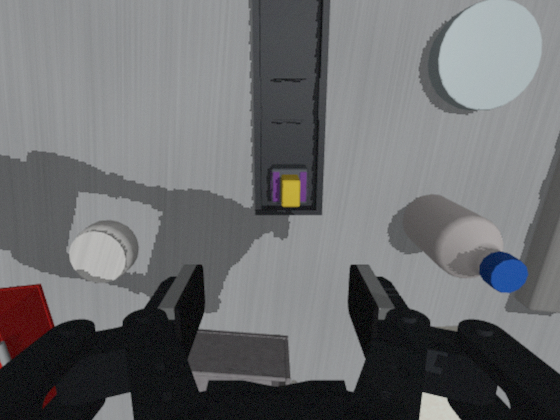

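Two pods stand in the box at (275,196) and (277,272), and the last is in its seat at (290,188).

```bash
python3 -m crank '[{"travel":[6,2,-25],"twist":[0.003,0.005,0]},{"travel":[12,3,-52],"twist":[0.006,0.01,0]},{"travel":[13,3,-80],"twist":[0.006,0.01,0]},{"travel":[13,3,-107],"twist":[0.006,0.01,0]},{"travel":[13,3,-130],"twist":[0.006,0.01,0]}]'
python3 -m crank '[{"travel":[0,0,-5],"twist":[0,0,0]},{"travel":[0,0,-5],"twist":[0,0,0]},{"travel":[0,0,-5],"twist":[0,0,0]}]'
```

```text
t: 35.65
ee_pos: [560.0, -54.1, 117.4]
eef_rot: [[0.994, 0.108, -0.002], [0.108, -0.994, -0.0], [-0.002, 0.0, -1.0]]
ft_force: [-0.9, -0.1, 0.3]
width: 59.9
t: 35.9
ee_pos: [560.5, -55.0, 113.0]
eef_rot: [[0.994, 0.107, -0.001], [0.107, -0.994, -0.001], [-0.001, 0.001, -1.0]]
ft_force: [0.0, 0.0, -0.1]
width: 59.9
```

```bash
python3 -m crank '[{"travel":[-0.5,3,-12],"twist":[0,0,0]},{"travel":[-0.5,3,-25],"twist":[0,0,0]},{"travel":[-0.5,3,-38],"twist":[0,0,0]},{"travel":[-0.5,3,-51],"twist":[0,0,0]},{"travel":[-0.5,3,-52],"twist":[0,0,0]}]'
python3 -m crank '[{"travel":[-0.5,0,-1],"twist":[0,0,0]},{"travel":[-0.5,0,-1],"twist":[0,0,0]}]'
python3 -m crank '[{"travel":[0,0,0],"twist":[0,0,0]},{"travel":[0,0,0],"twist":[0,0,0]},{"travel":[0,0,0],"twist":[0,0,0]},{"travel":[0,0,0],"twist":[0,0,0]},{"travel":[0,0,0],"twist":[0,0,0]}]' 0.95 30
python3 -m crank '[{"travel":[0,0,0],"twist":[0,0,0]},{"travel":[0,0,0],"twist":[0,0,0]},{"travel":[0,0,0],"twist":[0,0,0]}]'
python3 -m crank '[{"travel":[0,0,10],"twist":[0,0,0]},{"travel":[0,0,30],"twist":[0,0,0]},{"travel":[0,0,60],"twist":[0,0,0]},{"travel":[0,0,95],"twist":[0,0,0]},{"travel":[0,0,130],"twist":[0,0,0]}]'
```

```text
t: 36.32
ee_pos: [560.0, -52.3, 61.0]
eef_rot: [[0.994, 0.106, -0.001], [0.106, -0.994, -0.001], [-0.001, 0.001, -1.0]]
ft_force: [-0.2, 0.8, 0.5]
width: 59.5
t: 36.48
ee_pos: [560.3, -52.7, 61.5]
eef_rot: [[0.994, 0.106, 0.001], [0.106, -0.994, -0.001], [0.001, 0.001, -1.0]]
ft_force: [-0.4, 0.7, -0.5]
width: 59.9
t: 36.9
ee_pos: [560.7, -52.8, 62.1]
eef_rot: [[0.994, 0.106, 0.002], [0.106, -0.994, -0.001], [0.002, 0.002, -1.0]]
ft_force: [0.3, 0.5, 4.6]
width: 15.6
t: 37.15
ee_pos: [560.7, -52.7, 62.1]
eef_rot: [[0.994, 0.106, 0.002], [0.106, -0.994, -0.001], [0.002, 0.002, -1.0]]
ft_force: [-0.6, -0.4, 0.9]
width: 15.4
t: 37.57
ee_pos: [560.1, -52.6, 193.6]
eef_rot: [[0.994, 0.106, 0.001], [0.106, -0.994, -0.001], [0.001, 0.001, -1.0]]
ft_force: [0.6, -0.8, -0.5]
width: 15.0
```

```bash
python3 -m crank '[{"travel":[-5,-20,2],"twist":[0,0,-0.02]},{"travel":[-12,-48,4],"twist":[0,0,-0.04]},{"travel":[-20,-82,6],"twist":[0,0,-0.06]},{"travel":[-28,-116,6],"twist":[0,0,-0.08]},{"travel":[-36,-150,6],"twist":[0,0,-0.08]}]'
python3 -m crank '[{"travel":[-5,-25,-5],"twist":[0,0,0]},{"travel":[-10,-48,-15],"twist":[0,0,0]},{"travel":[-13,-62,-35],"twist":[0,0,0]},{"travel":[-13,-67,-60],"twist":[0,0,0]},{"travel":[-13,-67,-85],"twist":[0,0,0]}]'
python3 -m crank '[{"travel":[0,0,-5],"twist":[0,0,0]},{"travel":[0,0,-10],"twist":[0,0,0]},{"travel":[0,0,-10],"twist":[0,0,0]}]'
python3 pods.py w17 65
```

```text
t: 37.98
ee_pos: [523.5, -203.7, 200.4]
eef_rot: [[1.0, 0.026, 0.001], [0.026, -1.0, -0.001], [0.001, 0.001, -1.0]]
ft_force: [1.1, 0.3, -0.8]
width: 15.3
t: 38.4
ee_pos: [510.2, -272.7, 115.4]
eef_rot: [[1.0, 0.024, 0.003], [0.024, -1.0, -0.003], [0.003, 0.003, -1.0]]
ft_force: [0.7, -0.0, -0.3]
width: 15.3
t: 38.65
ee_pos: [510.3, -272.5, 105.6]
eef_rot: [[1.0, 0.024, 0.002], [0.024, -1.0, -0.003], [0.002, 0.003, -1.0]]
ft_force: [-0.1, -0.7, -0.8]
width: 15.5
[ 510.28062364 -272.54823419  105.55153413] yaw 1.3878375345759848
```

View pics/w17.png

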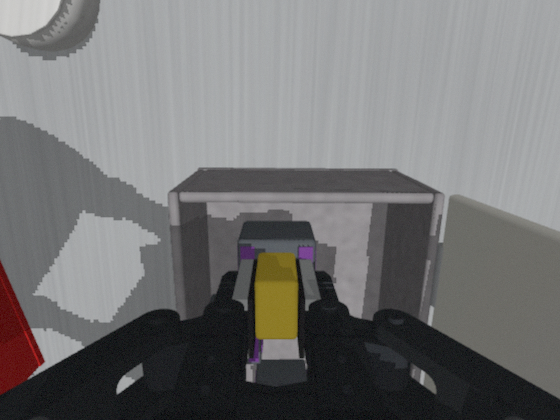

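The pod hangs inside the box opening, clear of the +y wall (row ~200) and of the -x wall (column ~190). Lowering it now.

```bash
python3 -m crank '[{"travel":[0,0,-10],"twist":[0,0,0]},{"travel":[0,0,-20],"twist":[0,0,0]},{"travel":[0,0,-30],"twist":[0,0,0]},{"travel":[0,0,-38],"twist":[0,0,0]},{"travel":[0,0,-40],"twist":[0,0,0]}]'
python3 -m crank '[{"travel":[0,0,-1],"twist":[0,0,0]},{"travel":[0,0,-2],"twist":[0,0,0]},{"travel":[0,0,-3],"twist":[0,0,0]}]'
```

```text
t: 39.12
ee_pos: [509.9, -272.0, 64.4]
eef_rot: [[1.0, 0.025, 0.001], [0.025, -1.0, -0.002], [0.001, 0.002, -1.0]]
ft_force: [-0.1, -0.4, -0.7]
width: 15.5
t: 39.37
ee_pos: [510.0, -272.1, 61.4]
eef_rot: [[1.0, 0.025, 0.001], [0.025, -1.0, -0.002], [0.001, 0.002, -1.0]]
ft_force: [-0.4, 0.2, -1.0]
width: 15.2
```

```bash
python3 -m crank '[{"travel":[0,0,-0.5],"twist":[0,0,0]},{"travel":[0,0,-1],"twist":[0,0,0]},{"travel":[0,0,-1],"twist":[0,0,0]}]'
python3 -m crank '[{"travel":[0,0,0],"twist":[0,0,0]},{"travel":[0,0,0],"twist":[0,0,0]},{"travel":[0,0,0],"twist":[0,0,0]},{"travel":[0,0,0],"twist":[0,0,0]}]' 0.5
python3 -m crank '[{"travel":[0,0,20],"twist":[0,0,0]},{"travel":[0,0,50],"twist":[0,0,0]},{"travel":[0,0,85],"twist":[0,0,0]},{"travel":[0,0,120],"twist":[0,0,0]},{"travel":[0,0,155],"twist":[0,0,0]}]'
python3 pods.py w18 65
```

```text
t: 39.62
ee_pos: [510.2, -272.2, 61.0]
eef_rot: [[1.0, 0.025, 0.002], [0.025, -1.0, -0.002], [0.002, 0.002, -1.0]]
ft_force: [-0.7, -0.0, 4.1]
width: 15.7
t: 39.95
ee_pos: [510.2, -272.2, 61.1]
eef_rot: [[1.0, 0.025, 0.002], [0.025, -1.0, -0.002], [0.002, 0.002, -1.0]]
ft_force: [-0.4, -1.2, -0.8]
width: 42.4
t: 40.37
ee_pos: [509.9, -272.0, 217.5]
eef_rot: [[1.0, 0.025, 0.002], [0.025, -1.0, -0.002], [0.002, 0.002, -1.0]]
ft_force: [0.4, -0.8, 1.2]
width: 42.7
[ 509.92691244 -272.03313363  217.52214225] yaw 1.4068678169727191
post px [281. 327.] c [ 515.7 -384.3] sz [15.5 27.3] ang 1.3
post px [244. 273.] c [ 485.3 -334.2] sz [15.6 26. ] ang 0.4
post px [277. 201.] c [ 509.5 -271. ] sz [15.5 23.7] ang 1.4
```

View pics/w18.png

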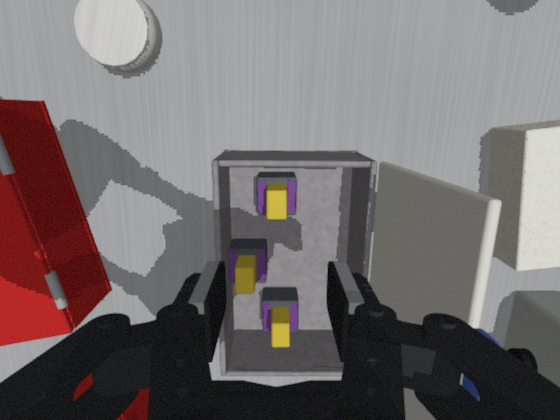

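All three posts are in the box at (277,201), (244,273) and (281,327). The middle pod has been knocked about 3 cm toward the -x wall but still looks upright. I'll check that and the lid geometry before closing.

Run:
```python
from h import *
W=np.load('w18.npy'); im=cv2.imread('pics/w18.png'); hsv=cv2.cvtColor(im,cv2.COLOR_BGR2HSV)
m=(hsv[...,0]>18)&(hsv[...,0]<35)&(hsv[...,1]>110)&(W[...,2]>20)
n,l,s,c=cv2.connectedComponentsWithStats(m.astype(np.uint8))
for i in range(1,n):
    if s[i,4]<60: continue
    q=W[l==i]; t=q[q[:,2]>60]; A=np.c_[t[:,:2]-t[:,:2].mean(0),np.ones(len(t))]; k=np.linalg.lstsq(A,t[:,2],rcond=None)[0]
    print(t.mean(0).round(1),'n',len(t),'slope',k[:2].round(3))
# purple+grey body top z around 35
for p in [(498,203),(494,230)]: print('lid edge',W[p[1],p[0]].round(1))
# lid plane
y,x=np.mgrid[:420,:560]; q=W[(x>390)&(x<470)&(y>200)&(y<300)].reshape(-1,3); q=q[q[:,2]>80]; A=np.c_[q[:,1:],np.ones(len(q))]; print('lid x = a y + b z + c',np.linalg.lstsq(A,q[:,0],rcond=None)[0])
```

```text
[ 509.4 -271.6   63.7] n 616 slope [-0.008 -0.013]
[ 485.  -335.8   63.7] n 508 slope [-0.006 -0.039]
[ 515.7 -386.4   63.6] n 485 slope [-0.007 -0.037]
lid edge [ 599.9 -237.2  191.4]
lid edge [ 600.2 -248.7  191.7]
lid x = a y + b z + c [-1.77574754e-02  1.11025207e-01  5.70665929e+02]
```

```bash
python3 -m crank '[{"travel":[0,0,15],"twist":[0,0,0]},{"travel":[0,0,35],"twist":[0,0,0]},{"travel":[0,0,52],"twist":[0,0,0]},{"travel":[15,-10,55],"twist":[0,0,0]},{"travel":[40,-20,55],"twist":[0,0,0]}]' 1 30
python3 -m crank '[{"travel":[25,-10,0],"twist":[0,0,0]},{"travel":[52,-20,0],"twist":[0,0,0]},{"travel":[78,-30,0],"twist":[0,0,0]},{"travel":[95,-36,0],"twist":[0,0,0]},{"travel":[100,-36,0],"twist":[0,0,0]}]'
python3 -m crank '[{"travel":[0,0,0],"twist":[0,0,0]},{"travel":[0,0,0],"twist":[0,0,0]}]'
python3 - <<'E'
from h import *
shot('wrist','w19');shot('side','d19'); shot('scene','s19')
cv2.imwrite('pics/c19.png',np.hstack([cv2.resize(cv2.imread('pics/w19.png'),(400,300)),cv2.resize(cv2.imread('pics/d19.png')[80:290,150:430],(400,300))]))
E
```

```text
t: 40.83
ee_pos: [552.3, -294.3, 283.1]
eef_rot: [[1.0, 0.024, 0.015], [0.024, -1.0, -0.012], [0.014, 0.012, -1.0]]
ft_force: [-0.5, -1.7, 1.2]
width: -0.4
t: 41.25
ee_pos: [654.0, -331.1, 280.9]
eef_rot: [[1.0, 0.024, 0.014], [0.024, -1.0, -0.011], [0.014, 0.012, -1.0]]
ft_force: [-0.2, -0.3, 0.4]
width: -0.5
t: 41.42
ee_pos: [653.7, -330.8, 279.7]
eef_rot: [[1.0, 0.024, 0.012], [0.024, -1.0, -0.01], [0.012, 0.011, -1.0]]
ft_force: [1.5, -0.6, 0.5]
width: 0.1
```

View pics/c19.png

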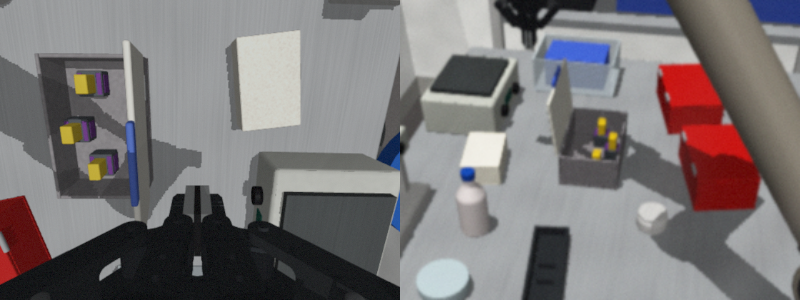

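```bash
python3 -m crank '[{"travel":[0,0,-15],"twist":[0.005,0.006,0]},{"travel":[0,0,-35],"twist":[0.01,0.012,0]},{"travel":[0,0,-58],"twist":[0.01,0.012,0]},{"travel":[0,0,-78],"twist":[0.01,0.012,0]},{"travel":[0,0,-86],"twist":[0.01,0.012,0]}]'
python3 -m crank '[{"travel":[-8,0,0],"twist":[0,0,0]},{"travel":[-16,0,0],"twist":[0,0,0]},{"travel":[-22,0,0],"twist":[0,0,0]}]'
```

```text
t: 41.98
ee_pos: [651.6, -330.2, 192.8]
eef_rot: [[1.0, 0.024, -0.002], [0.024, -1.0, 0.001], [-0.002, -0.001, -1.0]]
ft_force: [-0.3, 0.0, -0.5]
width: 0.1
t: 42.23
ee_pos: [629.0, -330.2, 193.8]
eef_rot: [[1.0, 0.024, -0.001], [0.024, -1.0, 0.001], [-0.001, -0.001, -1.0]]
ft_force: [-0.6, -0.2, 0.8]
width: -0.2
```

Now push the lid over its arc, in modest steps while watching the force.

```bash
python3 -m crank '[{"travel":[-8,0,0],"twist":[0,0,0]},{"travel":[-16,0,0],"twist":[0,0,0]},{"travel":[-24,0,0],"twist":[0,0,0]},{"travel":[-32,0,0],"twist":[0,0,0]},{"travel":[-40,0,-1],"twist":[0,0,0]}]'
python3 -m crank '[{"travel":[-8,0,-2],"twist":[0,0,0]},{"travel":[-16,0,-4],"twist":[0,0,0]},{"travel":[-24,0,-7],"twist":[0,0,0]},{"travel":[-32,0,-9],"twist":[0,0,0]},{"travel":[-36,0,-11],"twist":[0,0,0]}]'
python3 - <<'E'
from h import *
shot('side','d20'); shot('scene','s20')
cv2.imwrite('pics/c20.png',np.hstack([cv2.resize(cv2.imread('pics/s20.png')[80:230,130:330],(400,300)),cv2.resize(cv2.imread('pics/d20.png')[80:230,170:370],(400,300))]))
E
```

```text
t: 42.65
ee_pos: [589.2, -330.6, 195.0]
eef_rot: [[1.0, 0.023, 0.002], [0.023, -1.0, -0.002], [0.002, 0.002, -1.0]]
ft_force: [2.2, -0.9, 1.3]
width: -0.1
t: 43.07
ee_pos: [552.7, -330.9, 185.6]
eef_rot: [[1.0, 0.023, 0.004], [0.023, -1.0, -0.003], [0.004, 0.003, -1.0]]
ft_force: [0.3, 0.2, 1.6]
width: -0.0
```

View pics/c20.png

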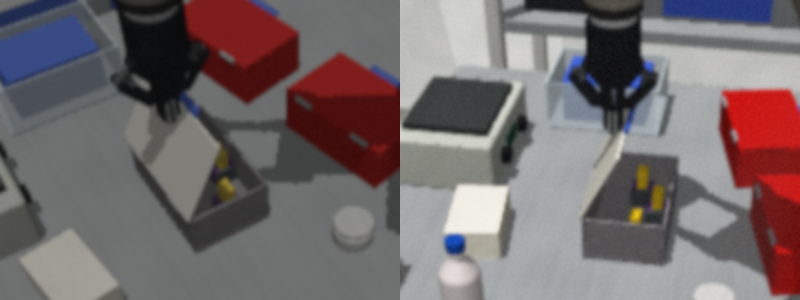

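```bash
python3 -m crank '[{"travel":[-7,0,-7],"twist":[0,0,0]},{"travel":[-14,0,-13],"twist":[0,0,0]},{"travel":[-20,0,-20],"twist":[0,0,0]},{"travel":[-26,0,-27],"twist":[0,0,0]},{"travel":[-31,0,-34],"twist":[0,0,0]}]'
python3 -m crank '[{"travel":[-3,0,-7],"twist":[0,0,0]},{"travel":[-6,0,-13],"twist":[0,0,0]},{"travel":[-9,0,-20],"twist":[0,0,0]},{"travel":[-11,0,-27],"twist":[0,0,0]},{"travel":[-12,0,-32],"twist":[0,0,0]}]'
python3 - <<'E'
from h import *
shot('side','d21'); shot('scene','s21')
cv2.imwrite('pics/c21.png',np.hstack([cv2.resize(cv2.imread('pics/s21.png')[80:230,130:330],(400,300)),cv2.resize(cv2.imread('pics/d21.png')[80:230,170:370],(400,300))]))
E
```

```text
t: 43.58
ee_pos: [521.7, -331.0, 151.1]
eef_rot: [[1.0, 0.023, 0.004], [0.023, -1.0, -0.003], [0.004, 0.003, -1.0]]
ft_force: [-0.7, -0.4, 1.6]
width: 0.2
t: 44.0
ee_pos: [509.2, -330.8, 118.0]
eef_rot: [[1.0, 0.023, 0.003], [0.023, -1.0, -0.003], [0.003, 0.003, -1.0]]
ft_force: [-1.0, -0.3, 1.1]
width: -0.2
```

View pics/c21.png

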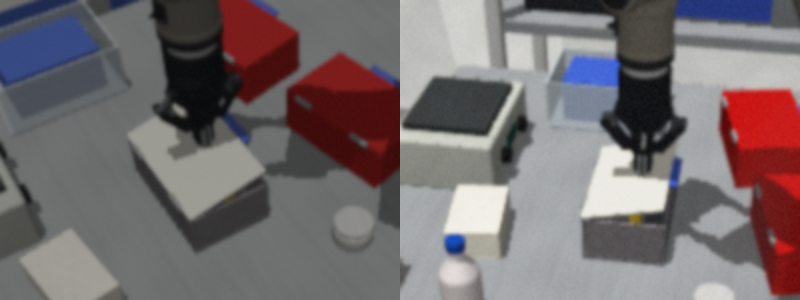

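```bash
python3 -m crank '[{"travel":[-3,0,-4],"twist":[0,0,0]},{"travel":[-6,0,-8],"twist":[0,0,0]},{"travel":[-8,0,-12],"twist":[0,0,0]},{"travel":[-8,0,-15],"twist":[0,0,0]},{"travel":[-8,0,-17],"twist":[0,0,0]}]'
python3 -m crank '[{"travel":[0,0,-1],"twist":[0,0,0]},{"travel":[0,0,-2],"twist":[0,0,0]},{"travel":[0,0,-3],"twist":[0,0,0]}]'
```

```text
t: 44.52
ee_pos: [500.7, -330.5, 100.3]
eef_rot: [[1.0, 0.023, 0.001], [0.023, -1.0, -0.001], [0.001, 0.001, -1.0]]
ft_force: [-1.3, 0.6, 0.6]
width: -0.3
t: 44.77
ee_pos: [500.8, -330.6, 99.3]
eef_rot: [[1.0, 0.023, 0.002], [0.023, -1.0, -0.002], [0.002, 0.002, -1.0]]
ft_force: [-6.3, 4.3, 22.1]
width: 0.1
```

```bash
python3 -m crank '[{"travel":[0,0,0],"twist":[0,0,0]},{"travel":[0,0,0],"twist":[0,0,0]}]'
python3 -m crank '[{"travel":[0,0,15],"twist":[0,0,0]},{"travel":[0,0,45],"twist":[0,0,0]},{"travel":[-5,15,80],"twist":[0,0,0]},{"travel":[-10,40,115],"twist":[0,0,0]},{"travel":[-15,70,145],"twist":[0,0,0]}]'
python3 -m crank '[{"travel":[-5,15,0],"twist":[0,0,0]},{"travel":[-5,15,0],"twist":[0,0,0]},{"travel":[-5,15,0],"twist":[0,0,0]}]'
python3 - <<'E'
from h import *
o,im,W,H,S,V,x,y=shot('wrist','w22'); shot('side','d22'); shot('scene','s22')
z=W[...,2]; m=(z>60)&(z<120)&(W[...,0]>450)&(W[...,0]<600)&(W[...,1]<-225)&(W[...,1]>-430)&(V>110)&(S<60)
q=W[m]; A=np.c_[q[:,:2]-q[:,:2].mean(0),np.ones(len(q))]; print(len(q),q.mean(0),np.linalg.lstsq(A,q[:,2],rcond=None)[0])
E
```

```text
t: 44.93
ee_pos: [501.0, -330.7, 99.9]
eef_rot: [[1.0, 0.023, 0.003], [0.023, -1.0, -0.003], [0.003, 0.003, -1.0]]
ft_force: [-0.2, 0.4, 0.0]
width: 0.1
t: 45.35
ee_pos: [486.2, -262.9, 244.5]
eef_rot: [[1.0, 0.021, 0.004], [0.021, -1.0, -0.003], [0.003, 0.004, -1.0]]
ft_force: [0.7, -0.4, 0.6]
width: 0.1
t: 45.6
ee_pos: [481.3, -247.5, 244.6]
eef_rot: [[1.0, 0.022, 0.004], [0.022, -1.0, -0.004], [0.004, 0.004, -1.0]]
ft_force: [-0.1, -0.2, 0.1]
width: 0.2
15382 [ 529.00672909 -285.15061667   76.43184686] [-3.95617681e-04 -8.62467013e-04  7.64318469e+01]
```

View pics/s22.png

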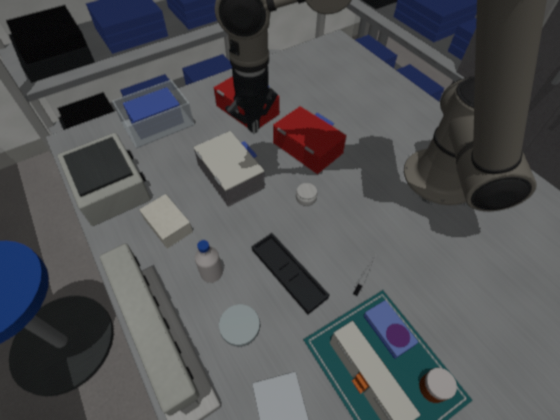

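View pics/w22.png

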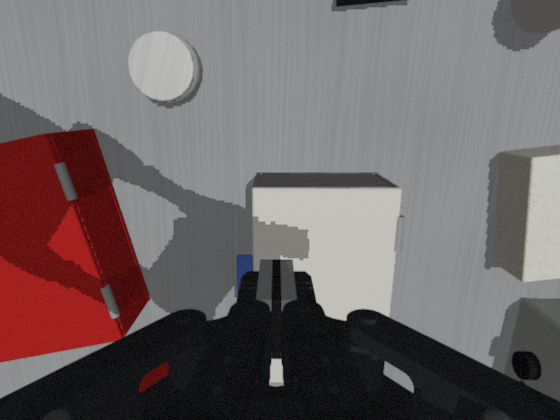

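View pics/d22.png

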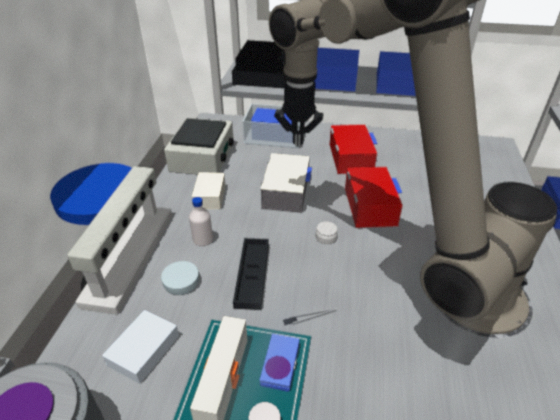

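Run:
```python
from h import *
W=np.load('s22.npy'); z=W[...,2]; X=W[...,0]; Y=W[...,1]; C=np.array([504.3,316.7]); a=np.radians(-1.6); R=np.array([[np.cos(a),-np.sin(a)],[np.sin(a),np.cos(a)]])
on=(X>370)&(X<640)&(Y>160)&(Y<480)
for nm,m in dict(jar=(z>53)&(z<64)&(X<490)&(Y>360),case=(z>24)&(z<36)&(X<485)&(Y<340),cover=(z>72)&(z<84)&(X>490)).items():
    q=W[on&m]; r=cv2.minAreaRect(q[:,:2].astype(np.float32)); print(nm,len(q),np.round(r[0],1),np.round(r[1],1),'mat xy',((np.array(r[0])-C)@R).round(1),'z',np.median(q[:,2]).round(1))
W0=np.load('sceneW.npy')
for nm,(u,v) in dict(tin=(306,192),tweez=(358,288),bottle=(205,245),dish=(240,325),wipes=(280,398),carton=(165,215)).items(): print(nm,(np.nanmedian(W[v-2:v+3,u-2:u+3],(0,1))-np.nanmedian(W0[v-2:v+3,u-2:u+3],(0,1))).round(1))
```

```text
jar 715 [446.9 401.5] [54.4 55.1] mat xy [-59.7  83.2] z 59.0
case 1394 [441.6 262.5] [110.   61.3] mat xy [-61.2 -55.9] z 30.3
cover 2731 [549.2 315.9] [201.9  49. ] mat xy [44.9  0.5] z 78.1
tin [0.3 0.4 0.3]
tweez [-0.8 -1.2 -0.2]
bottle [-0.1 -0.7 -0.2]
dish [-0.3 -0.7 -0.1]
wipes [0.4 0.6 0.5]
carton [-0.  -0.6 -0.2]
```

Everything is in place and the robot is clear of it all, so I'm handing in.

Run:
```python
from bench import bot
print(bot.finish_job())
```

```text
the job is handed in; nothing more can be done
None
```

I finished the job and handed it in at about 46 s of the 210 s; the hand-in reports no verdict. I put the case and jar on the mat, then lifted the cover with both tabs squeezed (61 mm down to 53 mm) and stood it on the mat. The three pods present went into the box, and I pushed the lid shut.

Last checks:
- **Mat:** in the mat frame the case is at (-61, -56) mm, the jar at (-60, 83) and the cover at (45, 0). The heights of their tops are right for case flat, jar upright and cover right way up.
- **Pods:** all three were upright on the box floor in the last look, with post tops near 64 mm and level. The middle one had been knocked about 3 cm against the -x wall but still stood, so I left it there. I could not look at the pods again once the lid was shut.
- **Lid:** the panel is flat, with a slope under 0.001, and its top is at 76 mm.
- **Bystanders:** depth at each bystander's starting spot changed by less than 2 mm.
- **Disagreement:** two early wrist measurements disagreed with the others by about 5 mm, because I had paired each picture with a pose read after it while the arm was still settling. I re-measured the jar and cover before gripping them. The case had already been gripped on the offset reading, without trouble.

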